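# Clip the axles of the autosampler's drive plate and latch it

## Task

Fit each split clip lying on the white mat to the axle of its own colour: lay it flat on the plate in front of the axle, then push it sideways into the groove with the tines of the orange-handled fork tool, never with the fingers, until it snaps home. Only when all the clips there are have snapped in, turn the black latch knob clockwise past its click to its stop; at the end the clips stay home, the fork tool stands upright on its green pad, and the vial box, bottle and beaker have been left alone.

Things in the scene. Friction and masses are not known exactly. Their poses are not given: they have to be found in the camera images.
- clip_blue_tab (a point): blue split clip (may be absent): flat C-shaped axle clip 56 long, 30 wide, 7 high, 45 g, with a tail tab to hold it by, a bar 30 long, 10 wide, 22 high. This point: middle of the tab, 33 behind the seat centre, 11 above the clip's underside. x: from tail to open mouth, the way it is pushed; z: up. Beside the tab two shoulders face back, 15 behind the seat, 5 to 15 off the midline: the tines push there
- clip_blue_seat (a point): centre of the blue clip's round seat between its sprung jaws, 3.5 above its underside; x to the mouth (jaws reach 10 ahead). Snapped on, it lies on the axle's axis (play about 1). The jaws meet the groove when it is 12 from the axis, need a push of 8 to 16 N, and snap in by themselves once it is nearer than about 7
- axle_blue: axle stub with blue cap and blue ring at its foot, upright on the drive plate; origin on its axis at the plate's top surface, axes as the plate's. Groove of 12 diameter from the plate's surface to 9 above it, then a head of 18 diameter up to 39 above the plate. A clip lying flat on the plate is at the groove's height
- clip_yellow_tab (a point): yellow split clip (may be absent): flat C-shaped axle clip 56 long, 30 wide, 7 high, 45 g, with a tail tab to hold it by, a bar 30 long, 10 wide, 22 high. This point: middle of the tab, 33 behind the seat centre, 11 above the clip's underside. x: from tail to open mouth, the way it is pushed; z: up. Beside the tab two shoulders face back, 15 behind the seat, 5 to 15 off the midline: the tines push there
- clip_yellow_seat (a point): centre of the yellow clip's round seat between its sprung jaws, 3.5 above its underside; x to the mouth (jaws reach 10 ahead). Snapped on, it lies on the axle's axis (play about 1). The jaws meet the groove when it is 12 from the axis, need a push of 8 to 16 N, and snap in by themselves once it is nearer than about 7
- axle_yellow: axle stub with yellow cap and yellow ring at its foot, upright on the drive plate; origin on its axis at the plate's top surface, axes as the plate's. Groove of 12 diameter from the plate's surface to 9 above it, then a head of 18 diameter up to 39 above the plate. A clip lying flat on the plate is at the groove's height
- clip_red_tab (a point): red split clip (may be absent): flat C-shaped axle clip 56 long, 30 wide, 7 high, 45 g, with a tail tab to hold it by, a bar 30 long, 10 wide, 22 high. This point: middle of the tab, 33 behind the seat centre, 11 above the clip's underside. x: from tail to open mouth, the way it is pushed; z: up. Beside the tab two shoulders face back, 15 behind the seat, 5 to 15 off the midline: the tines push there
- clip_red_seat (a point): centre of the red clip's round seat between its sprung jaws, 3.5 above its underside; x to the mouth (jaws reach 10 ahead). Snapped on, it lies on the axle's axis (play about 1). The jaws meet the groove when it is 12 from the axis, need a push of 8 to 16 N, and snap in by themselves once it is nearer than about 7
- axle_red: axle stub with red cap and red ring at its foot, upright on the drive plate; origin on its axis at the plate's top surface, axes as the plate's. Groove of 12 diameter from the plate's surface to 9 above it, then a head of 18 diameter up to 39 above the plate. A clip lying flat on the plate is at the groove's height
- deck: aluminium drive plate, fixed, 210 (x) by 360 (y) by 12 high, origin at the centre of its underside; the three axles stand on it in a row along y, 80 apart, 60 beyond the middle (x = 60), so the plate is clear and flat for about 160 in front of them towards the robot; the knob stands near its +y end
- fork_grip (a point): fork tool with orange handle; this point is on the handle's axis 45 above the tool's underside. Handle 20 by 20, 72 high from the underside, upright on a flat steel foot. x axis: the way the two tines point; z up. The tool stands by itself on its flat underside; about 200 g
- fork_tips (a point): middle between the tips of the fork's two steel tines: 64 ahead of the handle's axis, 3 above the underside. Tines 6 thick, 8 wide, 47 long, 15 apart inside, 31 over all (the clip's tab goes between them); root plate 34 wide, reaching 18 either side of the handle's axis
- fork_mid (a point): middle of the fork tool's footprint, 23 ahead of the handle's axis, 3 above the underside; the footprint is 82 by 34
- fork_pad: green pad where the fork tool stands, fixed, 120 (x) by 70 (y), paper-thin: what stands on it stands at the table's height; origin at its centre
- clip_mat: white mat on which the clips lie at the start, fixed, 270 (x) by 125 (y), paper-thin; origin at its centre
- knob_grip (a point): black latch knob of the drive plate: middle of its grip bar on the turning axis, 49 above the table; the bar is 46 long (x axis), 14 wide (y), its top 7 above this point. The point turns with the knob
- knob (a joint): latch knob angle, rad: about 0 in the service position, 1.4 (its stop) in the run position, growing clockwise seen from above. It turns easily up to 0.9, where a spring detent resists with about 0.12 N m; let go between 0.9 and 1.1 it springs back, past 1.15 it clicks on towards the stop and stays there
- vial_box_mid (a point): white box of vials 80 by 120 by 30, its middle; bystander
- bottle_mid (a point): amber glass bottle 70 wide, 150 high, half-way up; bystander
- beaker_mid (a point): glass beaker 66 wide, 80 high, half-way up; bystander

How it is judged:
On the way, in this order (a step that is already met when the one before it is completed fails the run):
1. every clip that is there has snapped onto the axle of its colour (horizontal distance between clip_blue_seat and axle_blue below 0.0028 m and z of clip_blue_seat in the frame of axle_blue below 0.007 m and angle between each of clip_blue_seat, clip_yellow_seat, clip_red_seat's own z axis and vertical below 0.15 rad and horizontal distance between clip_yellow_seat and axle_yellow below 0.0028 m and z of clip_yellow_seat in the frame of axle_yellow below 0.007 m and horizontal distance between clip_red_seat and axle_red below 0.0028 m and z of clip_red_seat in the frame of axle_red below 0.007 m), for 0.2 s.
2. the latch knob has clicked over to its stop in the run position (value of joint knob above 1.25 rad), for 0.2 s.
At the end, for the whole second after the job is handed in: Each clip present sits in the groove of its own colour's axle (seat centre within 2.8 mm of the axle's axis, flat within 0.15 rad, below the head), the knob is beyond 1.25 rad (at its stop of 1.4), and the fork tool stands at rest, upright within 0.1 rad, its middle within 35 mm of the pad's centre (all of step 1 and value of joint knob above 1.25 rad and horizontal distance between fork_mid and fork_pad below 0.035 m and angle between fork_mid's own z axis and vertical below 0.1 rad and height (world z) of fork_mid below 0.009 m and linear speed of fork below 0.02 m/s); the robot touches nothing.
It fails at once if a clip is pushed onto its axle with the fingers instead of the fork ((horizontal distance between clip_blue_seat and axle_blue below 0.009 m and contact force between the fingers and clip_blue above 1 N) or (horizontal distance between clip_yellow_seat and axle_yellow below 0.009 m and contact force between the fingers and clip_yellow above 1 N) or (horizontal distance between clip_red_seat and axle_red below 0.009 m and contact force between the fingers and clip_red above 1 N)).
It fails at once if the vial box is pushed away (3 cm) or tipped (distance of vial_box_mid from where it was at the start of the episode above 0.03 m or angle between vial_box_mid's own z axis and vertical above 0.4 rad).
It fails at once if the bottle is pushed away (3 cm) or tipped (distance of bottle_mid from where it was at the start of the episode above 0.03 m or angle between bottle_mid's own z axis and vertical above 0.4 rad).
It fails at once if the beaker is pushed away (3 cm) or tipped (distance of beaker_mid from where it was at the start of the episode above 0.03 m or angle between beaker_mid's own z axis and vertical above 0.4 rad).
Of clip_blue, clip_yellow, clip_red only 2 to 3 are there at a start; the rules pass over those that are not, and their reading is None.
At some moment in a run one of clip_blue, clip_yellow, clip_red, fork may be knocked a few centimetres aside while the robot is not near it.
It also fails if it takes over 210 s, if anything falls off the work surface, if the arm or the gripper's body presses on something with over 40 N, if the wrist force passes 120 N, or if a joint passes its speed limit or range.

## Robot

A 6-joint arm with a two-finger parallel gripper is mounted at the origin on the work surface. World frame = base frame: x ahead of the robot, y to its left, z up, the work surface at z = 0. Lengths are in m, angles in rad, forces in N, time in s.
With the tool pointing down it reaches from about 0.35 to 0.8 m from the base axis. Payload 7.3 kg.
Tool frame: the origin (TCP) lies midway between the tips of the shut fingers; the grasp point (between the pads) lies 19 mm behind it (manip.tcp_to_grasp is the distance from the TCP to the grasp point, in m); x points along the fingers, y is the direction in which the jaws open and shut, and the axes are right-handed (so a half turn about x gives the same grasp; the last joint's range is limited). The gripper opens to 85 mm and grips with 20 to 120 N. Pads are 22 mm wide; open, the fingers measure 114 mm over their backs; the gripper's body (76 mm by 85 mm) begins 54 mm behind the grasp point. The pads swing forward as they close: fully open they stand 13 mm farther back than shut.
Start: joints at [-1.423, 0.342, 1.524, -0, 1.275, -0.146], TCP at [0.152, -0.503, 0.231] pointing down, gripper open.
Joint ranges: [-2.53, 2.53], [-0.77, 2.02], [0.04, 2.7], [-1, 4.14], [0.28, 2.66], [-3.11, 3.11]. Speed limits (rad/s): [2.57, 2.57, 3.14, 3.14, 3.14, 3.14].

## Interface

Orientations are given as a unit quaternion [x, y, z, w].
In Python, from cell import manip gives the robot as it stands.
- The arm moves only by the tool send_rows, never from a script. Its argument "moves" is a list of rows, each a list of 7 numbers: the finger opening in mm, from 0 to 85.4, then the shift along the tool's x, y, z in units of 40 mm (1.0 is 40 mm), then the turn, a rotation vector about the tool's x, y, z in units of 10 degrees (1.0 is 10 degrees). A call has 1 to 8 rows; each row is the pose to reach, as a shift and turn from the pose commanded when the call began, along the tool's axes at that moment; what a row does not reach only later rows make up. A row lasts 1/8 s, in which the tool goes at most 62.5 mm and 10.7 degrees, less where a joint would pass 70% of its speed; a pose out of reach is approached as far as the arm can. A call with a gripper value outside its range is refused whole. The fingers move at their own pace and stop on an object; the grip force is fixed at half the most. Time passes only in rows, so rows that repeat a pose let the fingers close. It gives the time, the measured TCP pose, the force and the opening at its end, in the units of the state.
- manip.read_state(): the state, without advancing time (a new reading comes with each control period).
- manip.capture(name): name is "scene" or "top" or "wrist"; returns (picture, depth): 420x560x3 uint8, blue, green, red; 420x560 float32, m along the optical axis (not along the pixel's ray), 0 where there is no reading.
- manip.camera_params(name): a dict with "fx", "fy", "cx", "cy" (pixels), "R" (3x3) and "t" (3): a world point X has camera coordinates R X + t. Camera axes: x right, y down, z forward; pixel columns grow to the right and rows downward; lengths in m; the calibration is good to about 2 mm. A picture is of the moment at which its call begins: read the wrist's pose just before it. camera_params takes no time and is no camera call; for the wrist camera it gives the pose at the moment of the call.
- manip.finish_job(): hands the job in, once; it reports no verdict.
The state is a dict: "time": time; "joint_pos": joint angles; "qvel": joint speeds; "joint_torque": joint torques, N m; "eef_pos": TCP position; "tcp_rot": TCP orientation; "wrist_force": force on the tool from outside, world axes, zero at the start; "torque": the same for the moment, N m; "width": finger opening in m.
Only numpy, scipy, OpenCV 4.12 (cv2) and the standard library are available. Lean on these libraries where they do the work, as an engineer would, in place of code of your own. Each camera call takes 0.05 s, during which the arm holds its last target.

## Working session

There is one attempt and no reset: what is moved stays moved. The work goes in short steps, Python scripts to look and compute and a tool call to move; the robot and the scene stay as the last step left them, time stands still between calls to the robot, and variables do not carry over. Pictures are saved under pics/ and viewed, and the job is handed in when it is done.

Besides the shell and the picture viewer there is one more tool, called after ">>>" as name(argument=value, ...), one argument or row to a line, values as JSON. send_rows: Moves the arm, as the interface text tells. Its arguments: {"type":"object","properties":{"moves":{"type":"array","items":{"type":"array","items":{"type":"number"}}}},"required":["moves"]}

```bash
ls -la; mkdir -p pics
python3 - <<'E'
from cell import manip
import cv2,numpy as np
print(manip.read_state()); print(manip.tcp_to_grasp)
for n in ["top","scene"]:
    p,d=manip.capture(n); cv2.imwrite(f"pics/{n}0.png",p); np.save(f"pics/{n}0.npy",d)
    c=manip.camera_params(n); print(n,{k:np.round(v,4) for k,v in c.items()})
E
```

```text
total 12
drwxr-xr-x  3 agent agent 4096 Dec  5 22:45 .
drwxr-xr-x 23 root  root  4096 Dec  5 22:45 ..
drwxr-xr-x  2 agent agent 4096 Dec  5 22:45 pics
{'time': 0.0, 'joint_pos': array([-1.42301163e+00,  3.42750528e-01,  1.52503709e+00,  2.48264421e-05,
        1.27536926e+00, -1.45990783e-01]), 'qvel': array([-3.20324300e-05,  3.46858551e-04, -1.29227907e-03,  2.61318067e-04,
        6.19808431e-04, -2.63973039e-04]), 'joint_torque': array([-1.93111300e-03, -4.33688164e+01, -2.46015608e+01, -4.42141272e-04,
        7.51118409e-03, -1.71146587e-05]), 'eef_pos': array([ 0.15199689, -0.50209827,  0.23060451]), 'tcp_rot': array([ 0.69950028,  0.1040427 , -0.69948448,  0.10293661]), 'wrist_force': array([ 0.21482369, -0.42021068,  0.54471174]), 'torque': array([-0.01688144, -0.01138158, -0.03996432]), 'width': 0.08554839120080131}
0.0187
top {'fx': np.float64(401.5155), 'fy': np.float64(401.5155), 'cx': np.float64(278.8154), 'cy': np.float64(204.8098), 'R': array([[-0.0115, -0.9999, -0.004 ],
       [-0.9958,  0.0118, -0.0909],
       [ 0.091 ,  0.0029, -0.9958]]), 't': array([0.0394, 0.5709, 1.1567])}
scene {'fx': np.float64(470.8258), 'fy': np.float64(470.8258), 'cx': np.float64(275.7495), 'cy': np.float64(209.1099), 'R': array([[ 0.4613,  0.8872,  0.0083],
       [ 0.5398, -0.2732, -0.7962],
       [-0.7041,  0.3718, -0.605 ]]), 't': array([-0.3336, -0.2432,  1.6186])}
```

View pics/top0.png

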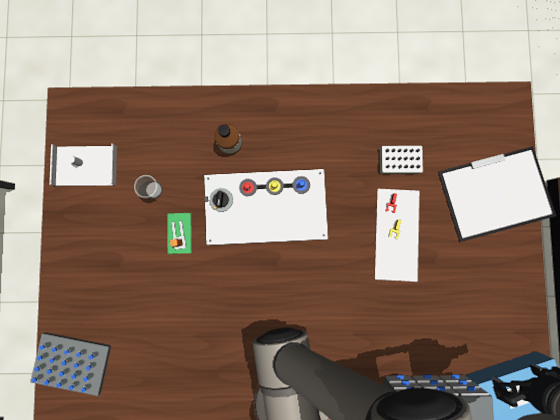

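View pics/scene0.png

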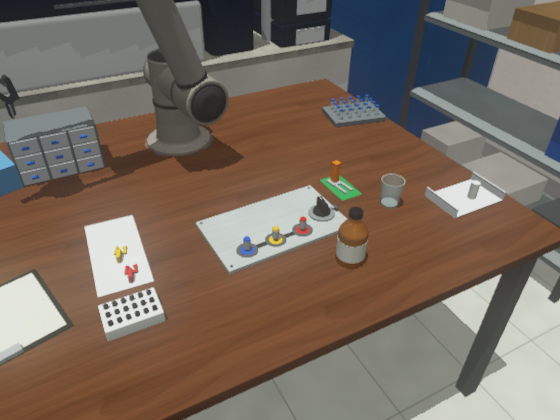

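The top view shows a red clip near (391,202) and a yellow one near (396,229) on the mat, and no blue clip. The axles are red (248,187), yellow (275,186) and blue (302,184). The knob is at (221,200) and the fork stands on the green pad at (178,233). I'll measure these next.

```bash
cat > h.py <<'E'
from cell import manip
import cv2,numpy as np
from scipy.spatial.transform import Rotation as Ro
def proj(c,X):
    X=np.atleast_2d(X)@c["R"].T+c["t"]; return np.c_[c["fx"]*X[:,0]/X[:,2]+c["cx"],c["fy"]*X[:,1]/X[:,2]+c["cy"]]
def ray(c,u,v,z):
    d=c["R"].T@np.array([(u-c["cx"])/c["fx"],(v-c["cy"])/c["fy"],1.]); o=-c["R"].T@c["t"]
    return o+d*(z-o[2])/d[2]
def cloud(c,d):
    v,u=np.indices(d.shape); P=np.stack([(u-c["cx"])/c["fx"]*d,(v-c["cy"])/c["fy"]*d,d],-1)
    return (P-c["t"])@c["R"]
def crop(p,u0,v0,u1,v1,s,name):
    cv2.imwrite(name,cv2.resize(p[v0:v1,u0:u1],None,fx=s,fy=s,interpolation=cv2.INTER_NEAREST))
E
python3 - <<'E'
from h import *
c=manip.camera_params("top"); p=cv2.imread("pics/top0.png"); d=np.load("pics/top0.npy"); P=cloud(c,d)
hsv=cv2.cvtColor(p,cv2.COLOR_BGR2HSV)
def rep(nm,m):
    n,l,s,ce=cv2.connectedComponentsWithStats(m.astype(np.uint8))
    for i in range(1,n):
        if s[i,4]>8:
            q=P[l==i]; print(nm,s[i],np.round(ce[i],1),"med",np.round(np.median(q,0),4),"zmax",q[:,2].max().round(4))
H,S,V=cv2.split(hsv)
win=np.zeros_like(H,bool); win[150:290,150:430]=True
rep("red",win&((H<6)|(H>174))&(S>180)&(V>120)); rep("yel",win&(H>22)&(H<35)&(S>150)); rep("blue",win&(H>105)&(H<130)&(S>130)); rep("orange",win&(H>6)&(H<18)&(S>200)&(V>170)); rep("green",win&(H>45)&(H<85)&(S>120))
rep("white",win&(S<30)&(V>180)&(np.indices(H.shape)[1]>370))
for uv in [(205,175),(204,244),(326,170),(327,239)]: print(ray(c,*uv,0.012).round(4))
for uv in [(377,189),(420,191),(375,280),(418,282)]: print(ray(c,*uv,0).round(4))
img=np.hstack([p[165:250,160:330]]);crop(p,160,160,335,260,4.5,"pics/a.png");crop(p,365,180,430,290,5,"pics/b.png")
E
```

```text
red [243 183   5   9  15] [244.5 187.3] med [0.624  0.1329 0.0163] zmax 0.0572
red [393 194   3   4   9] [394.1 195.4] med [ 0.5964 -0.3087  0.0233] zmax 0.0251
yel [270 182   8   8  17] [273.2 185.3] med [0.6273 0.0488 0.0441] zmax 0.0548
blue [296 179  11  11  92] [301.1 184.3] med [ 0.6314 -0.0324  0.0142] zmax 1.2039
green [168 213  23  40 590] [179.6 230.8] med [0.5041 0.329  0.0011] zmax 1.2039
white [382 150  41  22 683] [401.7 161.1] med [ 0.6961 -0.3325  0.0302] zmax 1.2039
white [ 375  189   44   93 3559] [397.  236.1] med [ 0.4699 -0.3211  0.0013] zmax 1.2039
[0.6651 0.2534 0.012 ]
[0.4588 0.2553 0.012 ]
[ 0.6759 -0.1102  0.012 ]
[ 0.4694 -0.1085  0.012 ]
[ 0.6181 -0.2642  0.    ]
[ 0.6104 -0.3935  0.    ]
[ 0.347  -0.2491  0.    ]
[ 0.3398 -0.3758  0.    ]
```

```bash
python3 -c "
import cv2;print(cv2.imread('pics/a.png').shape,cv2.imread('pics/b.png').shape)"
```

```text
(450, 788, 3) (550, 325, 3)
```

View pics/a.png

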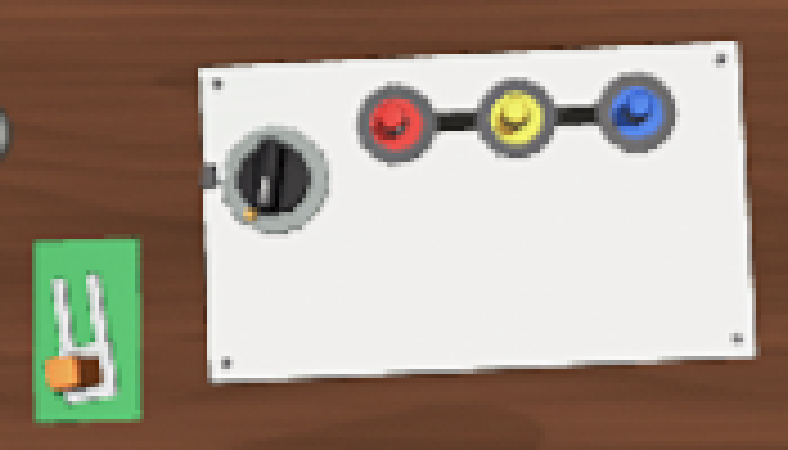

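View pics/b.png

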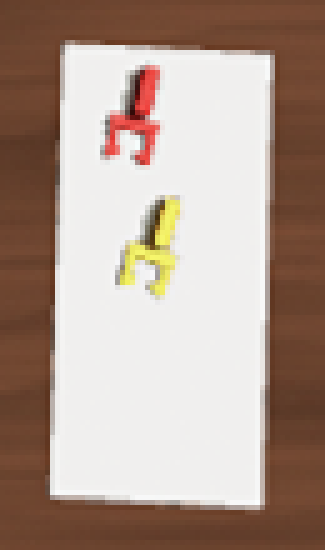

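```bash
cat >> h.py <<'E'
def RT(yaw):
    # tool x down, tool y at heading yaw
    x=np.array([0,0,-1.]); y=np.array([np.cos(yaw),np.sin(yaw),0]); return np.stack([x,y,np.cross(x,y)],1)
def row(p0,R0,p,R):
    return np.round(np.r_[R0.T@(np.array(p)-p0)/0.04, Ro.from_matrix(R0.T@R).as_rotvec()/np.deg2rad(10)],3)
def cur():
    s=manip.read_state(); return s,s["eef_pos"],Ro.from_quat(s["tcp_rot"]).as_matrix()
def plan(p,yaw,tgt0=None):
    s,p0,R0=cur()
    if tgt0 is not None: p0=np.array(tgt0)
    print("t",round(s["time"],2),"pos",p0.round(4),"yaw",np.arctan2(R0[1,1],R0[0,1]).round(4),"q",s["joint_pos"].round(3),"w",s["width"].round(4))
    print("row",row(p0,R0,p,RT(yaw)).tolist())
E
python3 - <<'E'
from h import *
s,p,R=cur(); print(R.round(4)); c=manip.camera_params("wrist"); print(c)
Rc=c["R"]@R; oc=R.T@(-c["R"].T@c["t"]-p); print(Rc.round(3),oc.round(4))
plan([0.50,-0.32,0.26],np.arctan2(R[1,1],R[0,1]))
E
```

```text
[[-2.000e-04  2.896e-01 -9.571e-01]
 [ 1.400e-03 -9.571e-01 -2.896e-01]
 [-1.000e+00 -1.400e-03 -2.000e-04]]
{'fx': 374.36234751203796, 'fy': 374.36234751203796, 'cx': 279.73446774379704, 'cy': 208.3963918972962, 'R': array([[ 0.28987949, -0.9570626 , -0.00102807],
       [-0.90869914, -0.27556778,  0.31357339],
       [-0.30039267, -0.08996429, -0.94956341]]), 't': array([-0.52462749, -0.04069767,  0.3800375 ])}
[[-0.     1.    -0.   ]
 [-0.314  0.     0.95 ]
 [ 0.95   0.     0.314]] [-0.1424  0.0002 -0.0806]Traceback (most recent call last):
  File "<stdin>", line 4, in <module>
  File "h.py", line 24, in plan
    print("t",round(s["time"],2),"pos",p0.round(4),"yaw",np.arctan2(R0[1,1],R0[0,1]).round(4),"q",s["joint_pos"].round(3),"w",s["width"].round(4))
                                                                                                                              ^^^^^^^^^^^^^^^^
AttributeError: 'float' object has no attribute 'round'
```

```bash
sed -i 's/s\["width"\].round(4)/round(s["width"],4)/' h.py
python3 - <<'E'
from h import *
plan([0.57,-0.31,0.21],-np.pi/2)
E
```

```text
t 0.1 pos [ 0.152  -0.5021  0.2307] yaw -1.277 q [-1.423  0.343  1.525 -0.     1.275 -0.146] w 0.0853
row [0.521, -1.57, -11.393, 1.683, 0.0, 0.008]
```

>>> send_rows(
  moves=[
    [85, 0.05, -0.2, -1.4, 0.2, 0, 0],
    [85, 0.1, -0.4, -2.85, 0.4, 0, 0],
    [85, 0.2, -0.6, -4.3, 0.6, 0, 0],
    [85, 0.3, -0.8, -5.7, 0.8, 0, 0],
    [85, 0.4, -1.0, -7.1, 1.1, 0, 0],
    [85, 0.45, -1.2, -8.5, 1.4, 0, 0],
    [85, 0.52, -1.4, -10, 1.68, 0, 0],
    [85, 0.52, -1.57, -11.39, 1.68, 0, 0],
  ],
)

```text
time: 1.1
eef_pos: [0.5714, -0.3091, 0.2097]
tcp_rot: [-0.707, -0.0, 0.707, 0.0]
wrist_force: [0.0, -1.0, -0.1]
width: 0.085
```

Run:
```python
from h import *
plan([0.57,-0.31,0.21],-np.pi/2)
c=manip.camera_params("wrist");p,d=manip.capture("wrist"); c2=manip.camera_params("wrist");print(np.abs(c["t"]-c2["t"]).max())
cv2.imwrite("pics/w1.png",p);np.savez("pics/w1.npz",d=d,**c)
```

```text
t 1.1 pos [ 0.5714 -0.3091  0.2097] yaw -1.5704 q [-0.614  0.592  1.176 -0.     1.375  0.957] w 0.085
row [-0.006, 0.022, 0.036, 0.002, 0.006, 0.003]
0.005098070851579095
```

View pics/w1.png

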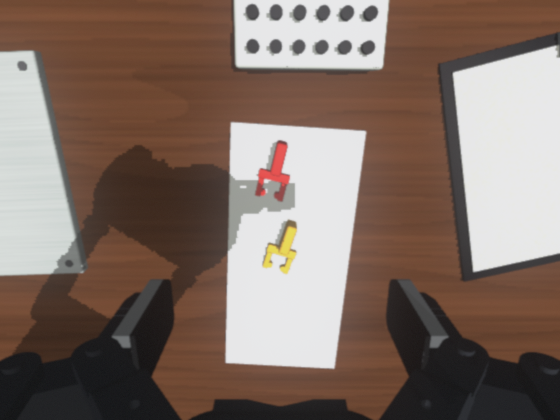

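The wrist view shows the red clip at about (275,172) and the yellow one at (283,250). Both mouths point down the image, towards the robot. I'll fit a silhouette to each clip from a still picture.

```bash
cat >> h.py <<'E'
from scipy.optimize import minimize
def box(x0,x1,y0,y1,z0,z1): return np.array([[x,y,z] for x in(x0,x1) for y in(y0,y1) for z in(z0,z1)])/1000
CLIP=[box(-48,-15,-5,5,0,22),box(-15,-8,-15,15,0,7),box(-10,10,9,15,0,7),box(-10,10,-15,-9,0,7),box(4,10,6,10,0,7),box(4,10,-10,-6,0,7)]
def mask(p,col):
    H,S,V=cv2.split(cv2.cvtColor(p,cv2.COLOR_BGR2HSV))
    if col=="red": return ((H<8)|(H>172))&(S>130)&(V>70)
    if col=="yellow": return (H>18)&(H<36)&(S>120)&(V>70)
    if col=="blue": return (H>100)&(H<130)&(S>120)&(V>70)
def sil(c,boxes,x,y,yaw,z0,u0,v0,w,h,k=4):
    m=np.zeros((h*k,w*k),np.uint8); cy,sy=np.cos(yaw),np.sin(yaw); Rz=np.array([[cy,-sy,0],[sy,cy,0],[0,0,1]])
    for b in boxes:
        q=(proj(c,b@Rz.T+[x,y,z0])-[u0,v0]+0.5)*k
        cv2.fillConvexPoly(m,cv2.convexHull(np.round(q).astype(np.int32)),255)
    return cv2.resize(m,(w,h),interpolation=cv2.INTER_AREA)/255.
def fit(c,p,col,guess,z0,boxes=CLIP,half=60,m=None):
    """guess x,y,yaw of the seat"""
    uv=proj(c,[[guess[0],guess[1],z0]])[0].astype(int)
    u0,v0=max(uv[0]-half,0),max(uv[1]-half,0); u1,v1=min(uv[0]+half,560),min(uv[1]+half,420)
    m=(mask(p,col) if m is None else m)[v0:v1,u0:u1].astype(float)
    def f(t): 
        s=sil(c,boxes,guess[0]+t[0]/1000,guess[1]+t[1]/1000,guess[2]+t[2]/50,z0,u0,v0,u1-u0,v1-v0); return np.minimum(s,m).sum()/np.maximum(s,m).sum()
    best=None
    for dx in(-8,0,8):
      for dy in(-8,0,8):
       for dt in (-8,0,8):
        v=f([dx,dy,dt])
        if best is None or v>best[0]: best=(v,[dx,dy,dt])
    t=best[1]
    for sc in (6,2):
        r=minimize(lambda t:-f(t),t,method="Nelder-Mead",options=dict(initial_simplex=np.array(t)+sc*np.array([[0,0,0],[1,0,0],[0,1,0],[0,0,1]]),xatol=.02,fatol=1e-4)); t=r.x
    return np.array([guess[0]+t[0]/1000,guess[1]+t[1]/1000,guess[2]+t[2]/50]),-r.fun
def snap(n,name):
    c=manip.camera_params(n);p,d=manip.capture(n);cv2.imwrite(f"pics/{name}.png",p);np.savez(f"pics/{name}.npz",d=d,**c);return c,p,d
E
python3 - <<'E'
from h import *
c,p,d=snap("wrist","w2")
P=cloud(c,d)
for col in("red","yellow"):
    m=mask(p,col)&(P[...,2]<0.04)&(P[...,2]>-.01)
    m&=(np.abs(P[...,1]+.32)<.065)
    t=m&(P[...,2]>.016); q=P[t]; me=q.mean(0); print(col,m.sum(),"tab",me.round(4),q[:,2].max())
    C=np.cov((q-me)[:,:2].T); w,V=np.linalg.eigh(C); a=V[:,1]; 
    if a[0]>0:a=-a
    g=me[:2]+a*0.033; print("axis yaw",np.arctan2(a[1],a[0]),"seat",g)
    r,s=fit(c,p,col,[g[0],g[1],np.arctan2(a[1],a[0])],0); print("fit",r.round(4),s.round(3),"tab",(r[:2]-.033*np.array([np.cos(r[2]),np.sin(r[2])])).round(4))
E
```

```text
red 549 tab [ 0.5887 -0.3077  0.0216] 0.02382159387935631
axis yaw 2.9040318335095225 seat [ 0.55661115 -0.29996383]
fit [ 0.5581 -0.3016  2.9479] 0.549 tab [ 0.5905 -0.308 ]
yellow 593 tab [ 0.5107 -0.3163  0.0216] 0.023995446082978912
axis yaw 2.842879529969415 seat [ 0.47918783 -0.30656814]
fit [ 0.4798 -0.307   2.8569] 0.626 tab [ 0.5114 -0.3162]
```

Run:
```python
from h import *
p=cv2.imread("pics/w2.png"); c=dict(np.load("pics/w2.npz"))
o=[]
for col,r in(("red",[.5581,-.3016,2.9479]),("yellow",[.4798,-.307,2.8569])):
    uv=proj(c,[[r[0],r[1],0]])[0].astype(int); u0,v0=uv-40
    s=sil(c,CLIP,*r,0,u0,v0,80,80); a=p[v0:v0+80,u0:u0+80]; m=mask(a,col)
    o.append(np.hstack([cv2.resize(x,None,fx=5,fy=5,interpolation=0) for x in (a,np.dstack([(s*255).astype(np.uint8),np.zeros_like(m,np.uint8),(m*255).astype(np.uint8)]))]))
cv2.imwrite("pics/ov.png",cv2.resize(np.vstack(o),None,fx=.74,fy=.74))
```

```text
(no output)
```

View pics/ov.png

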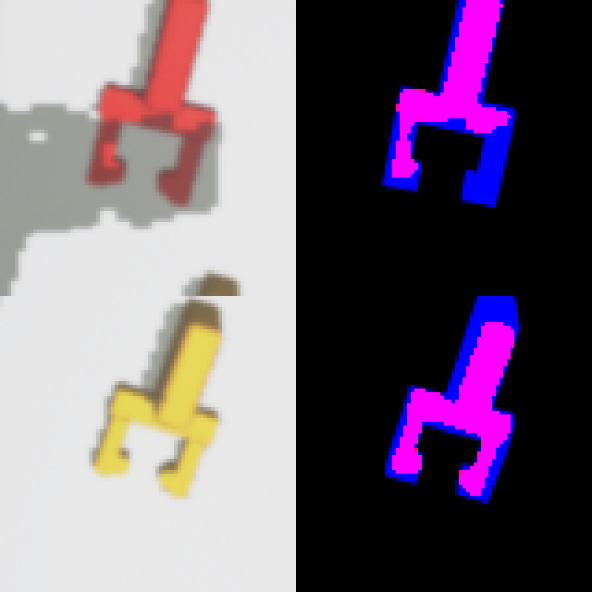

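```bash
sed -i 's/(V>70)/(V>40)/; s/(S>130)&(V>70)/(S>110)\&(V>40)/' h.py; sed -i 's/(H>18)&(H<36)&(S>120)&(V>70)/(H>15)\&(H<36)\&(S>110)\&(V>40)/' h.py; sed -n '/def mask/,/blue/p' h.py
python3 - <<'E'
from h import *
p=cv2.imread("pics/w2.png"); c=dict(np.load("pics/w2.npz"))
o=[]
for col,r in(("red",[.5581,-.3016,2.9479]),("yellow",[.4798,-.307,2.8569])):
    r,sc=fit(c,p,col,r,0,half=50); print(col,r.round(4),sc.round(3),"tab",(r[:2]-.033*np.array([np.cos(r[2]),np.sin(r[2])])).round(4))
    uv=proj(c,[[r[0],r[1],0]])[0].astype(int); u0,v0=uv-40
    s=sil(c,CLIP,*r,0,u0,v0,80,80); a=p[v0:v0+80,u0:u0+80]; m=mask(a,col)
    o.append(np.hstack([cv2.resize(x,None,fx=5,fy=5,interpolation=0) for x in (a,np.dstack([(s*255).astype(np.uint8),np.zeros_like(m,np.uint8),(m*255).astype(np.uint8)]))]))
cv2.imwrite("pics/ov2.png",cv2.resize(np.vstack(o),None,fx=.74,fy=.74))
E
```

```text
def mask(p,col):
    H,S,V=cv2.split(cv2.cvtColor(p,cv2.COLOR_BGR2HSV))
    if col=="red": return ((H<8)|(H>172))&(S>130)&(V>40)
    if col=="yellow": return (H>18)&(H<36)&(S>120)&(V>40)
    if col=="blue": return (H>100)&(H<130)&(S>120)&(V>40)
red [ 0.5583 -0.3016  2.9475] 0.549 tab [ 0.5906 -0.3079]
yellow [ 0.4797 -0.307   2.8554] 0.625 tab [ 0.5114 -0.3163]
```

View pics/ov2.png

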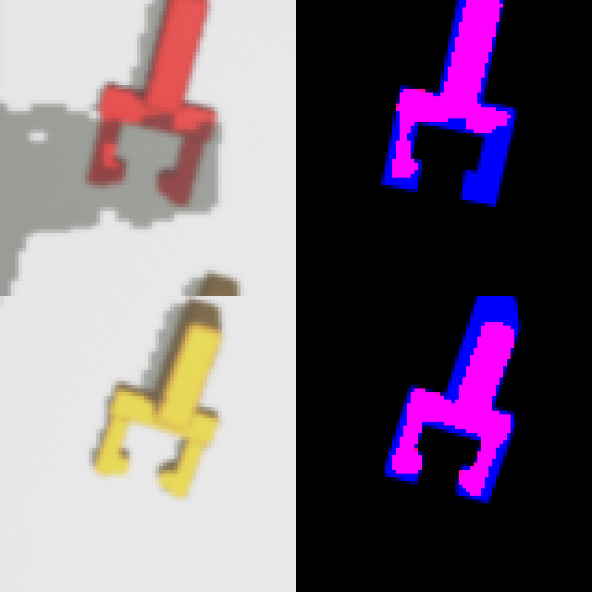

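Run:
```python
from h import *
p=cv2.imread("pics/w2.png"); h=cv2.cvtColor(p,cv2.COLOR_BGR2HSV)
c=dict(np.load("pics/w2.npz"))
u0,v0=proj(c,[[.5583,-.3016,0]])[0].astype(int)-40
print(h[v0+ 45,u0+50],h[v0+48,u0+26],h[v0+33,u0+27])
u0,v0=proj(c,[[.4797,-.307,0]])[0].astype(int)-40
print(h[v0+5,u0+55],h[v0+25,u0+33],h[v0+40,u0+31], h[v0+20,u0+40])
print(p[v0+60,u0+10],h[v0+60,u0+10])
```

```text
[  0 127 147] [  0 130 143] [  2  93 151]
[ 18 100 127] [ 22 138 175] [ 26 156 230] [ 38   6 168]
[233 232 232] [120   1 233]
```

```bash
sed -i 's/(S>130)&(V>40)/(S>80)\&(V>40)/; s/(H>18)&(H<36)&(S>120)&(V>40)/(H>13)\&(H<36)\&(S>80)\&(V>40)/' h.py
python3 - <<'E'
from h import *
p=cv2.imread("pics/w2.png"); c=dict(np.load("pics/w2.npz"))
o=[]
for col,r in(("red",[.5581,-.3016,2.9479]),("yellow",[.4798,-.307,2.8569])):
    r,sc=fit(c,p,col,r,0,half=50); print(col,r.round(4),sc.round(3),"tab",(r[:2]-.033*np.array([np.cos(r[2]),np.sin(r[2])])).round(4))
    uv=proj(c,[[r[0],r[1],0]])[0].astype(int); u0,v0=uv-40
    s=sil(c,CLIP,*r,0,u0,v0,80,80); a=p[v0:v0+80,u0:u0+80]; m=mask(a,col)
    o.append(np.hstack([cv2.resize(x,None,fx=5,fy=5,interpolation=0) for x in (a,np.dstack([(s*255).astype(np.uint8),np.zeros_like(m,np.uint8),(m*255).astype(np.uint8)]))]))
cv2.imwrite("pics/ov3.png",cv2.resize(np.vstack(o),None,fx=.74,fy=.74))
E
```

```text
red [ 0.5584 -0.3005  2.9052] 0.783 tab [ 0.5905 -0.3083]
yellow [ 0.4803 -0.3074  2.8491] 0.75 tab [ 0.5118 -0.3169]
```

View pics/ov3.png

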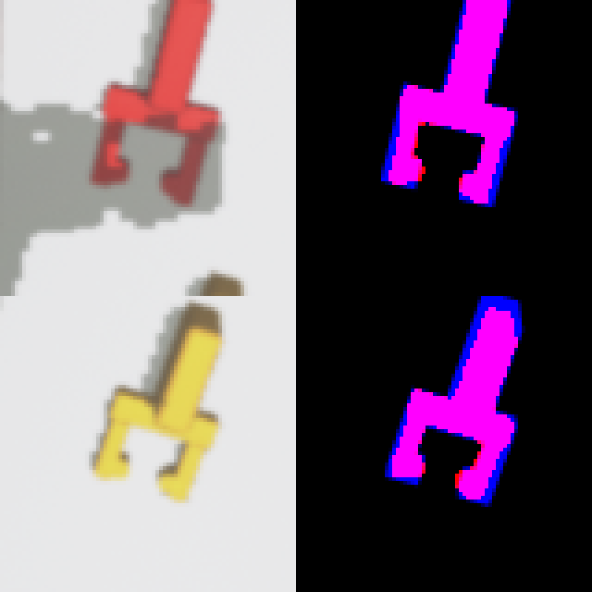

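Run:
```python
from h import *
y=2.905-np.pi/2-np.pi
plan([.590,-.308,.06],y);plan([.590,-.308,.003],y)
```

```text
t 1.2 pos [ 0.5739 -0.3069  0.209 ] yaw -1.565 q [-0.609  0.594  1.174  0.002  1.374  0.955] w 0.0851
row [3.725, 0.036, -0.4, 1.389, -0.001, 0.01]
t 1.2 pos [ 0.5739 -0.3069  0.209 ] yaw -1.565 q [-0.609  0.594  1.174  0.002  1.374  0.955] w 0.0851
row [5.15, 0.038, -0.399, 1.389, -0.001, 0.01]
```

>>> send_rows(
  moves=[
    [50, 1.5, 0, -0.2, 0.7, 0, 0],
    [50, 2.5, 0.03, -0.4, 1.39, 0, 0],
    [50, 3.72, 0.03, -0.4, 1.39, 0, 0],
    [50, 3.72, 0.03, -0.4, 1.39, 0, 0],
  ],
)

```text
time: 1.7
eef_pos: [0.5829, -0.3102, 0.0573]
tcp_rot: [-0.699, 0.084, 0.705, 0.087]
wrist_force: [-0.4, -0.4, 0.6]
width: 0.0497
```

Run:
```python
from h import *
y=2.905-np.pi/2-np.pi
plan([.590,-.308,.003],y); print(manip.read_state()["qvel"].round(3))
```

```text
t 1.7 pos [ 0.5829 -0.3102  0.0573] yaw -1.8131 q [-0.605  0.755  1.31  -0.     1.087  1.208] w 0.0497
row [1.356, -0.092, -0.172, -0.032, 0.054, 0.019]
[ 0.001 -0.074 -0.087 -0.     0.039  0.   ]
```

>>> send_rows(
  moves=[
    [50, 0, 0, 0, 0, 0, 0],
    [50, 0, 0, 0, 0, 0, 0],
    [50, 0, 0, 0, 0, 0, 0],
  ],
)

```text
time: 2.08
eef_pos: [0.5867, -0.3122, 0.0637]
tcp_rot: [0.703, -0.086, -0.701, -0.085]
wrist_force: [0.8, 0.1, -0.6]
width: 0.0499
```

Run:
```python
from h import *
y=2.905-np.pi/2-np.pi
plan([.590,-.308,.003],y); print(manip.read_state()["qvel"].round(3))
```

```text
t 2.08 pos [ 0.5867 -0.3122  0.0637] yaw -1.8128 q [-0.604  0.748  1.304 -0.     1.087  1.209] w 0.0499
row [1.517, -0.124, -0.052, -0.031, -0.017, -0.007]
[ 0.001  0.008  0.01   0.001 -0.004 -0.   ]
```

>>> send_rows(
  moves=[
    [50, 0.6, -0.12, -0.05, 0, 0, 0],
    [50, 1.1, -0.12, -0.05, 0, 0, 0],
    [50, 1.35, -0.12, -0.05, 0, 0, 0],
    [50, 1.46, -0.12, -0.05, 0, 0, 0],
    [50, 1.46, -0.12, -0.05, 0, 0, 0],
    [50, 1.46, -0.12, -0.05, 0, 0, 0],
  ],
)

```text
time: 2.82
eef_pos: [0.5894, -0.3078, 0.004]
tcp_rot: [0.702, -0.086, -0.702, -0.085]
wrist_force: [-0.5, -0.2, 0.3]
width: 0.0498
```

Run:
```python
from h import *
y=2.905-np.pi/2-np.pi
plan([.590,-.308,.003],y); c,p,d=snap("wrist","w3")
```

```text
t 2.83 pos [ 0.5894 -0.3078  0.004 ] yaw -1.8129 q [-0.596  0.822  1.34  -0.     0.979  1.217] w 0.0498
row [0.026, 0.001, -0.015, -0.032, -0.007, -0.003]
```

View pics/w3.png

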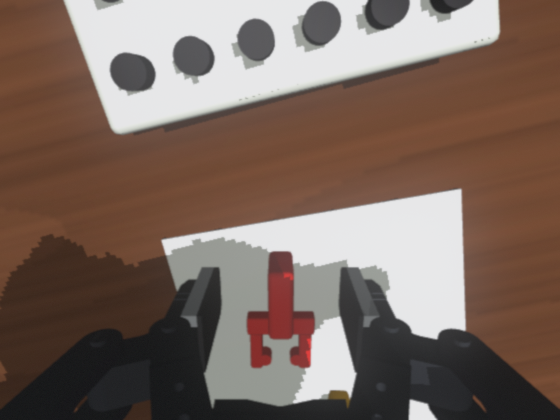

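The red tab sits centred between the jaws at about (281,290), so I'm closing on it.

>>> send_rows(
  moves=[
    [4, 0.02, 0, 0, 0, 0, 0],
    [4, 0.02, 0, 0, 0, 0, 0],
    [4, 0.02, 0, 0, 0, 0, 0],
    [4, 0.02, 0, 0, 0, 0, 0],
    [4, 0.02, 0, 0, 0, 0, 0],
    [4, 0.02, 0, 0, 0, 0, 0],
  ],
)

```text
time: 3.62
eef_pos: [0.5893, -0.3076, 0.0028]
tcp_rot: [0.702, -0.086, -0.702, -0.085]
wrist_force: [0.2, 0.5, 3.9]
width: 0.0082
```

>>> send_rows(
  moves=[
    [4, -0.5, 0, 0, 0, 0, 0],
    [4, -1.5, 0, 0, 0, 0, 0],
    [4, -3, 0, 0, 0, 0, 0],
    [4, -3, 0, 0, 0, 0, 0],
    [4, -3, 0, 0, 0, 0, 0],
  ],
)

```text
time: 4.25
eef_pos: [0.5888, -0.3073, 0.123]
tcp_rot: [0.702, -0.085, -0.702, -0.085]
wrist_force: [0.2, 0.8, -0.9]
width: 0.0082
```

Run:
```python
from h import *
plan([.590,-.308,.13],-1.8); c,p,d=snap("wrist","w4")
```

```text
t 4.25 pos [ 0.5888 -0.3073  0.123 ] yaw -1.8128 q [-0.596  0.687  1.245 -0.     1.209  1.217] w 0.0082
row [-0.174, 0.011, -0.033, -0.073, -0.001, -0.001]
```

View pics/w4.png

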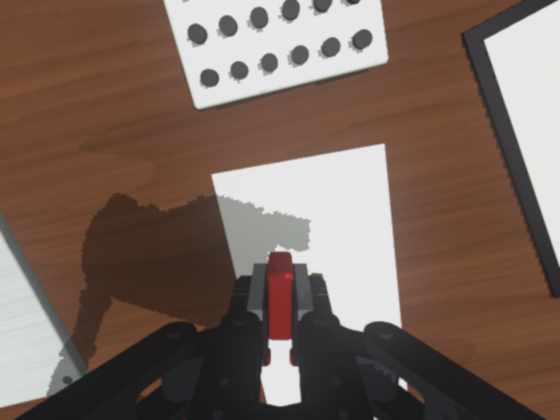

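Run:
```python
from h import *
plan([.53,-.1,.22],-1.8128+1.396)
```

```text
t 4.3 pos [ 0.5884 -0.307   0.1218] yaw -1.8128 q [-0.596  0.688  1.246 -0.     1.209  1.217] w 0.0085
row [-2.447, -4.676, 2.661, -7.999, 0.006, 0.01]
```

>>> send_rows(
  moves=[
    [4, -0.6, -0.6, 0.33, -1, 0, 0],
    [4, -1.2, -1.2, 0.66, -2, 0, 0],
    [4, -1.8, -1.8, 1.0, -3, 0, 0],
    [4, -2.4, -2.4, 1.33, -4, 0, 0],
    [4, -2.45, -3.0, 1.66, -5, 0, 0],
    [4, -2.45, -3.6, 2.0, -6, 0, 0],
    [4, -2.45, -4.1, 2.3, -7, 0, 0],
    [4, -2.45, -4.68, 2.66, -8, 0, 0],
  ],
)

```text
time: 5.3
eef_pos: [0.5296, -0.0993, 0.2189]
tcp_rot: [-0.591, -0.388, 0.592, -0.387]
wrist_force: [0.5, -0.2, -0.2]
width: 0.0091
```

Run:
```python
from h import *
plan([.50,.08,.22],-.417+1.396)
```

```text
t 5.3 pos [ 0.5296 -0.0993  0.2189] yaw -0.4109 q [-0.328  0.379  1.503 -0.     1.262  0.083] w 0.0091
row [-0.022, -2.469, -3.814, -7.964, -0.012, 0.018]
```

>>> send_rows(
  moves=[
    [4, 0, -0.3, -0.5, -1, 0, 0],
    [4, 0, -0.6, -1.0, -2, 0, 0],
    [4, 0, -0.9, -1.5, -3, 0, 0],
    [4, 0, -1.2, -2.0, -4, 0, 0],
    [4, 0, -1.6, -2.5, -5, 0, 0],
    [4, 0, -1.9, -3.0, -6, 0, 0],
    [4, 0, -2.2, -3.5, -7, 0, 0],
    [4, 0, -2.47, -3.81, -8, 0, 0],
  ],
)

```text
time: 6.3
eef_pos: [0.5009, 0.08, 0.2189]
tcp_rot: [0.203, 0.678, -0.204, 0.676]
wrist_force: [0.2, 0.6, -0.3]
width: 0.0086
```

Run:
```python
from h import *
plan([.48,.08,.22],1.57)
```

```text
t 6.3 pos [0.5009 0.08   0.2189] yaw 0.9861 q [ 0.007  0.322  1.589  0.     1.234 -0.979] w 0.0086
row [-0.025, -0.29, -0.436, -3.346, -0.019, 0.006]
```

>>> send_rows(
  moves=[
    [4, 0, -0.1, -0.15, -1.05, 0, 0],
    [4, 0, -0.2, -0.3, -2.1, 0, 0],
    [4, 0, -0.29, -0.44, -3.1, 0, 0],
    [4, 0, -0.29, -0.44, -3.35, 0, 0],
    [4, 0, -0.29, -0.44, -3.35, 0, 0],
    [4, 0, -0.29, -0.44, -3.35, 0, 0],
  ],
)

```text
time: 7.05
eef_pos: [0.4805, 0.0793, 0.2198]
tcp_rot: [0.003, 0.708, -0.003, 0.707]
wrist_force: [0.3, -0.0, -0.3]
width: 0.0083
```

Run:
```python
from h import *
plan([.48,.08,.22],1.57)
c,p,d=snap("wrist","w5"); snap("top","t5")
```

```text
t 7.05 pos [0.4805 0.0793 0.2198] yaw 1.5634 q [ 0.006  0.284  1.642 -0.     1.217 -1.557] w 0.0083
row [-0.006, 0.018, -0.014, -0.038, -0.01, 0.0]
```

View pics/w5.png

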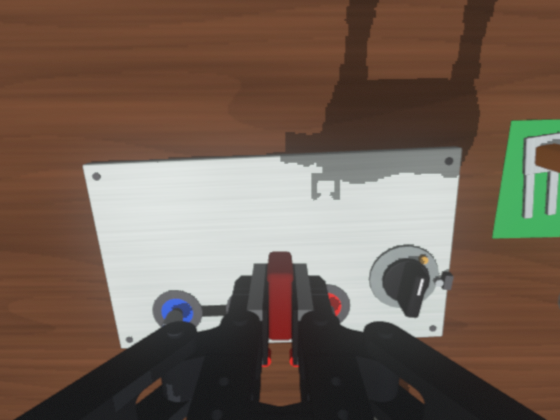

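View pics/t5.png

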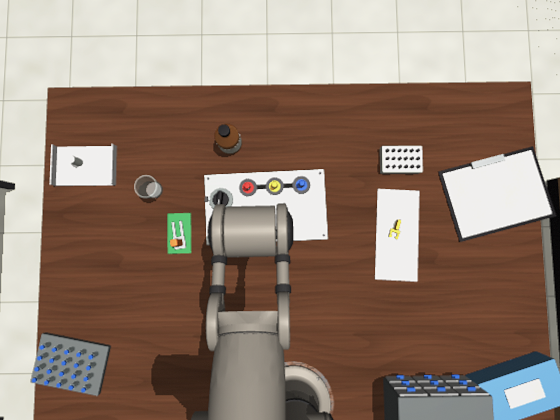

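Run:
```python
from h import *
def deckfit(c,p,g,step=3):
    # maximise edge contrast: sample points of rectangle top outline at z=.012, inside vs outside saturation
    S=cv2.cvtColor(p,cv2.COLOR_BGR2HSV)[...,1].astype(np.float32); S=cv2.GaussianBlur(np.minimum(S,100),(0,0),.8)
    ex=[]
    for t in np.linspace(-.95,.95,120): ex+= [(.105*t,.18,0,1),(.105*t,-.18,0,-1),(.105,.18*t,1,0),(-.105,.18*t,-1,0)]
    ex=np.array(ex)
    def pt(x,y,w,dx,h):
        a=np.c_[ex[:,0]+ex[:,2]*dx,ex[:,1]+ex[:,3]*dx]; R=np.array([[np.cos(w),-np.sin(w)],[np.sin(w),np.cos(w)]]); a=a@R.T+[x,y]
        q=proj(c,np.c_[a,np.full(len(a),h)]).astype(np.float32); return cv2.remap(S,q[:,0],q[:,1],1,borderMode=cv2.BORDER_CONSTANT,borderValue=-1).ravel()
    def f(t):
        i=pt(g[0]+t[0]/1e3,g[1]+t[1]/1e3,g[2]+t[2]/100,-.003,.012); o=pt(g[0]+t[0]/1e3,g[1]+t[1]/1e3,g[2]+t[2]/100,.003,.012)
        ok=(i>=0)&(o>=0); return -np.clip(o-i,0,60)[ok].sum()/len(ex)
    b=min(((f([a,b_,w]),(a,b_,w)) for a in range(-8,9,2) for b_ in range(-8,9,2) for w in (-3,-2,-1,0,1,2,3)))
    r=minimize(f,b[1],method="Nelder-Mead",options=dict(initial_simplex=np.array(b[1])+np.array([[0,0,0],[2,0,0],[0,2,0],[0,0,1]]),xatol=.02,fatol=1e-3))
    t=r.x; return np.array([g[0]+t[0]/1e3,g[1]+t[1]/1e3,g[2]+t[2]/100]),r.fun
g=[.567,.0725,.01]
for n in("w5","t5","top0"):
    p=cv2.imread(f"pics/{n}.png"); c=dict(np.load(f"pics/{n}.npz")) if n!="top0" else manip.camera_params("top")
    r,s=deckfit(c,p,g); print(n,r.round(4),round(s,1))
    w=r[2];R=np.array([[np.cos(w),-np.sin(w)],[np.sin(w),np.cos(w)]])
    print([ (R@[.06,y]+r[:2]).round(4).tolist() for y in(.08,0,-.08)])
c=dict(np.load("pics/w5.npz"))
for uv in [(88,165),(461,148),(443,337),(122,347)]: print(ray(c,*uv,.012).round(4))
p=cv2.imread("pics/w5.png")
for q in proj(c,np.c_[[ (R@[.06,y]+r[:2]) for y in(.08,0,-.08)],[.012]*3]): cv2.circle(p,tuple(q.round().astype(int)),3,(0,255,0),1)
cv2.imwrite("pics/w5o.png",p)
```

```text
w5 [0.5677 0.0759 0.0431] -47.4
[[0.6242, 0.1585], [0.6277, 0.0785], [0.6311, -0.0014]]
t5 [0.5682 0.073  0.04  ] -49.7
[[0.625, 0.1554], [0.6282, 0.0754], [0.6314, -0.0045]]
top0 [0.5686 0.0728 0.0397] -60.0
[[0.6253, 0.1551], [0.6285, 0.0752], [0.6317, -0.0047]]
[ 0.4707 -0.1029  0.012 ]
[0.4571 0.2487 0.012 ]
[0.6667 0.2588 0.012 ]
[ 0.6777 -0.0992  0.012 ]
```

View pics/w5o.png

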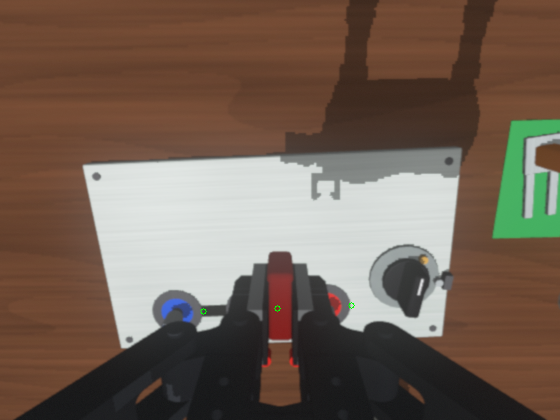

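>>> send_rows(
  moves=[
    [4, 0, -0.1, 1.2, 0, 0, 0],
    [4, 0, -0.3, 2.2, 0, 0, 0],
    [4, 0, -0.5, 3.0, 0, 0, 0],
    [4, 0, -0.5, 3.0, 0, 0, 0],
    [4, 0, -0.5, 3.0, 0, 0, 0],
    [4, 0, -0.5, 3.0, 0, 0, 0],
  ],
)

```text
time: 7.9
eef_pos: [0.5999, 0.0588, 0.2207]
tcp_rot: [0.002, 0.707, -0.002, 0.707]
wrist_force: [-0.2, -0.6, -0.6]
width: 0.0086
```

Run:
```python
from h import *
plan([.48,.08,.22],1.57)
c,p,d=snap("wrist","w6")
```

```text
t 7.9 pos [0.5999 0.0588 0.2207] yaw 1.5647 q [-0.029  0.494  1.314 -0.     1.334 -1.594] w 0.0086
row [0.019, 0.51, -3.002, -0.031, -0.002, 0.0]
```

View pics/w6.png

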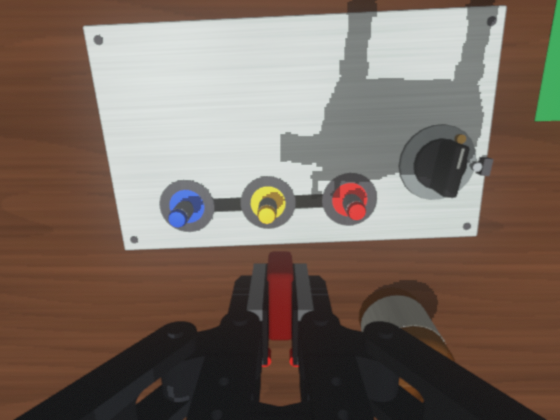

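The axles show at blue (187,206), yellow (268,202) and red (350,198), with the knob at (440,163) and the whole plate in view. I'll get the deck pose and axle centres from this picture.

Run:
```python
from h import *
p=cv2.imread("pics/w6.png"); c=dict(np.load("pics/w6.npz"))
H,S,V=cv2.split(cv2.cvtColor(p,cv2.COLOR_BGR2HSV))
print([ (H[v,u],S[v,u],V[v,u]) for u,v in [(187,184),(268,182),(350,178),(330,200),(230,204),(200,60),(350,110)]])
for n,(u,v) in dict(blue=(187,206),yellow=(268,202),red=(350,198)).items():
    # radial edge search: darkness boundary outward from r=32 to r=18
    g=cv2.GaussianBlur(V,(0,0),1).astype(float); pts=[]
    for a in np.deg2rad(np.arange(0,360,4)):
        rr=np.arange(20,34,.25); q=cv2.remap(g.astype(np.float32),(u+rr*np.cos(a)).astype(np.float32)[None],(v+rr*np.sin(a)).astype(np.float32)[None],1)[0]
        gr=np.gradient(q); i=gr.argmax()
        if gr[i]>3: pts.append((u+rr[i]*np.cos(a),v+rr[i]*np.sin(a)))
    W=np.array([ray(c,a,b,.012) for a,b in pts])[:,:2]
    from scipy.optimize import least_squares
    f=least_squares(lambda t:np.hypot(W[:,0]-t[0],W[:,1]-t[1])-t[2],[*W.mean(0),.025],loss="soft_l1",f_scale=.0007)
    print(n,len(W),f.x.round(4))
    print(" coloured disc centroid",[ray(c,*np.array(np.nonzero(((np.hypot(np.indices(H.shape)[1]-u,np.indices(H.shape)[0]-v)<26)&mask(p,n)))[::-1]).mean(1),z).round(4)[:2] for z in(.012,)])
```

```text
[(np.uint8(114), np.uint8(11), np.uint8(120)), (np.uint8(120), np.uint8(4), np.uint8(117)), (np.uint8(165), np.uint8(7), np.uint8(74)), (np.uint8(160), np.uint8(7), np.uint8(107)), (np.uint8(45), np.uint8(7), np.uint8(74)), (np.uint8(72), np.uint8(6), np.uint8(223)), (np.uint8(78), np.uint8(10), np.uint8(127))]
blue 83 [ 0.6323 -0.0333  0.0271]
 coloured disc centroid [array([ 0.6342, -0.0352])]
yellow 78 [0.6292 0.0466 0.027 ]
 coloured disc centroid [array([0.6305, 0.0463])]
red 84 [0.6264 0.1265 0.0269]
 coloured disc centroid [array([0.6277, 0.1275])]
```

Run:
```python
from h import *
c=manip.camera_params("top")
for n,uv in dict(red=(248,187.6),yellow=(274.7,186),blue=(301.3,184.9)).items(): print(n,ray(c,*uv,.012).round(4))
plan([.5535,.1237,.12],1.609);plan([.5535,.1237,.03],1.609)
```

```text
red [0.6254 0.1244 0.012 ]
yellow [0.6293 0.0444 0.012 ]
blue [ 0.6316 -0.0353  0.012 ]
t 7.95 pos [0.6001 0.0588 0.2208] yaw 1.5648 q [-0.029  0.494  1.314 -0.     1.334 -1.594] w 0.0086
row [2.52, 1.614, -1.174, -0.253, 0.0, 0.0]
t 7.95 pos [0.6001 0.0588 0.2208] yaw 1.5648 q [-0.029  0.494  1.314 -0.     1.334 -1.594] w 0.0086
row [4.77, 1.615, -1.174, -0.253, 0.0, 0.0]
```

>>> send_rows(
  moves=[
    [4, 0, 0.9, -0.8, -0.2, 0, 0],
    [4, 0.5, 1.6, -1.17, -0.25, 0, 0],
    [4, 2, 1.6, -1.17, -0.25, 0, 0],
    [4, 3.4, 1.6, -1.17, -0.25, 0, 0],
    [4, 4.5, 1.6, -1.17, -0.25, 0, 0],
    [4, 4.75, 1.6, -1.17, -0.25, 0, 0],
    [4, 4.75, 1.6, -1.17, -0.25, 0, 0],
    [4, 4.75, 1.6, -1.17, -0.25, 0, 0],
  ],
)

```text
time: 8.95
eef_pos: [0.5557, 0.1229, 0.0326]
tcp_rot: [-0.013, 0.706, 0.013, 0.708]
wrist_force: [-0.3, -0.5, 0.2]
width: 0.0086
```

Run:
```python
from h import *
plan([.5535,.1237,.0155],1.609)
c,p,d=snap("wrist","w7")
```

```text
t 8.95 pos [0.5557 0.1229 0.0326] yaw 1.6081 q [ 0.083  0.644  1.632 -0.     0.861 -1.525] w 0.0086
row [0.428, 0.021, -0.057, -0.005, 0.022, -0.0]
```

View pics/w7.png

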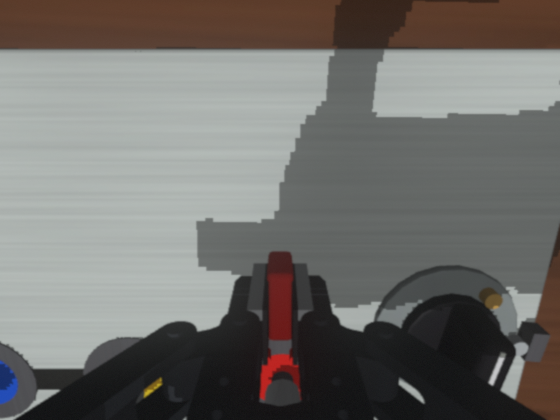

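>>> send_rows(
  moves=[
    [4, 0.25, 0.02, -0.06, 0, 0, 0],
    [4, 0.4, 0.02, -0.06, 0, 0, 0],
    [4, 0.42, 0.02, -0.06, 0, 0, 0],
    [4, 0.42, 0.02, -0.06, 0, 0, 0],
  ],
)

```text
time: 9.5
eef_pos: [0.5515, 0.1236, 0.0147]
tcp_rot: [-0.013, 0.707, 0.013, 0.707]
wrist_force: [-5.0, 0.1, 11.9]
width: 0.0087
```

>>> send_rows(
  moves=[
    [4, 0.03, 0, 0, 0, 0, 0],
    [35, 0.03, 0, 0, 0, 0, 0],
    [35, 0.03, 0, 0, 0, 0, 0],
    [35, 0.03, 0, 0, 0, 0, 0],
  ],
)

```text
time: 10.0
eef_pos: [0.5517, 0.1235, 0.012]
tcp_rot: [-0.013, 0.707, 0.013, 0.707]
wrist_force: [0.5, 0.2, -0.8]
width: 0.0352
```

>>> send_rows(
  moves=[
    [35, -0.5, 0, 0, 0, 0, 0],
    [35, -1.5, 0, 0, 0, 0, 0],
    [35, -3, 0, 0.5, 0, 0, 0],
    [35, -4, 0, 1.5, 0, 0, 0],
    [35, -4, 0, 2, 0, 0, 0],
    [35, -4, 0, 2, 0, 0, 0],
    [35, -4, 0, 2, 0, 0, 0],
  ],
)

```text
time: 10.88
eef_pos: [0.6306, 0.1264, 0.1712]
tcp_rot: [-0.013, 0.708, 0.013, 0.706]
wrist_force: [-0.8, -0.3, -0.7]
width: 0.0353
```

Run:
```python
from h import *
plan([.5535,.1237,.0155],1.609)
c,p,d=snap("wrist","w8")
```

```text
t 10.88 pos [0.6306 0.1264 0.1712] yaw 1.6081 q [ 0.079  0.608  1.254 -0.     1.282 -1.529] w 0.0353
row [3.898, 0.004, -1.917, -0.005, -0.017, 0.001]
```

View pics/w8.png

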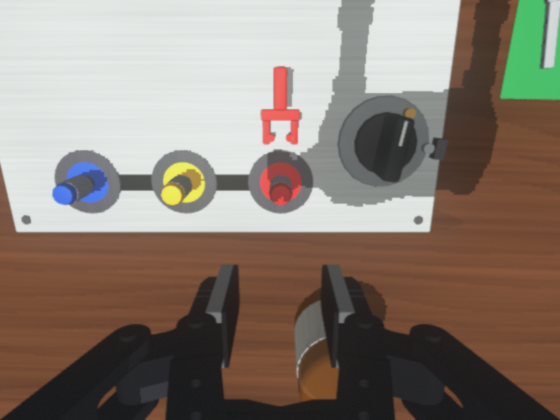

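The red clip lies flat and square in front of the red axle, both at u≈280. I'll measure clip and axle in this same picture.

```bash
cat >> h.py <<'E'
from scipy.optimize import least_squares
def ring(c,p,u,v,r0=20,r1=40):
    V=cv2.cvtColor(p,cv2.COLOR_BGR2HSV)[...,2]; g=cv2.GaussianBlur(V,(0,0),1).astype(np.float32); pts=[]
    for a in np.deg2rad(np.arange(0,360,4)):
        rr=np.arange(r0,r1,.25); q=cv2.remap(g,(u+rr*np.cos(a)).astype(np.float32)[None],(v+rr*np.sin(a)).astype(np.float32)[None],1)[0]
        gr=np.gradient(q); i=gr.argmax()
        if gr[i]>3: pts.append((u+rr[i]*np.cos(a),v+rr[i]*np.sin(a)))
    W=np.array([ray(c,a,b,.012) for a,b in pts])[:,:2]
    f=least_squares(lambda t:np.hypot(W[:,0]-t[0],W[:,1]-t[1])-t[2],[*W.mean(0),.027],loss="soft_l1",f_scale=.0007); return f.x
def indeck(pt,ax,yaw=.038):
    d=np.array(pt)-ax; return np.array([d[0]*np.cos(yaw)+d[1]*np.sin(yaw),-d[0]*np.sin(yaw)+d[1]*np.cos(yaw)])
E
python3 - <<'E'
from h import *
p=cv2.imread("pics/w8.png"); c=dict(np.load("pics/w8.npz"))
R=ring(c,p,280,182,24,38);Y=ring(c,p,184,182,24,38);B=ring(c,p,87,182,24,38);print(R,Y,B,"yaw",np.arctan2(-(R-B)[0],(R-B)[1]))
m=mask(p,"red"); v,u=np.indices(m.shape); m&=~(np.hypot(u-280,v-182)<33)
r,s=fit(c,p,"red",[.585,.125,.038],.012,m=m); print(r,s,indeck(r[:2],R[:2]))
E
```

```text
[0.62626182 0.12650391 0.02687401] [0.62924861 0.04663132 0.02693074] [ 0.6321704  -0.03314374  0.02703719] yaw 0.036993200338211976
[0.5829081  0.12470764 0.04046185] 0.8558893483897235 [-0.04339067 -0.00014793]
```

Run:
```python
from h import *
plan([.56,.02,.22],1.608-1.396)
```

```text
t 10.93 pos [0.6306 0.1265 0.1714] yaw 1.6082 q [ 0.079  0.608  1.254 -0.     1.282 -1.529] w 0.0352
row [-1.21, -2.595, -1.866, 7.999, -0.012, 0.011]
```

>>> send_rows(
  moves=[
    [50, -0.6, -0.3, -0.3, 1, 0, 0],
    [50, -1.2, -0.6, -0.5, 2, 0, 0],
    [50, -1.2, -0.9, -0.7, 3, 0, 0],
    [50, -1.2, -1.3, -0.9, 4, 0, 0],
    [50, -1.2, -1.6, -1.1, 5, 0, 0],
    [50, -1.2, -2, -1.4, 6, 0, 0],
    [50, -1.2, -2.3, -1.6, 7, 0, 0],
    [50, -1.2, -2.6, -1.87, 8, 0, 0],
  ],
)

```text
time: 11.92
eef_pos: [0.5597, 0.0196, 0.2201]
tcp_rot: [0.446, 0.549, -0.446, 0.548]
wrist_force: [-0.5, 0.8, 0.3]
width: 0.0502
```

Run:
```python
from h import *
plan([.53,-.16,.22],.212-1.396)
```

```text
t 11.93 pos [0.5597 0.0196 0.2201] yaw 0.2061 q [-0.102  0.416  1.443 -0.     1.284 -0.308] w 0.0502
row [0.003, -1.646, 4.242, 7.965, 0.003, 0.006]
```

>>> send_rows(
  moves=[
    [50, 0, -0.2, 0.5, 1, 0, 0],
    [50, 0, -0.4, 1.0, 2, 0, 0],
    [50, 0, -0.6, 1.6, 3, 0, 0],
    [50, 0, -0.8, 2.1, 4, 0, 0],
    [50, 0, -1.0, 2.6, 5, 0, 0],
    [50, 0, -1.2, 3.2, 6, 0, 0],
    [50, 0, -1.4, 3.7, 7, 0, 0],
    [50, 0, -1.65, 4.24, 8, 0, 0],
  ],
)

```text
time: 12.92
eef_pos: [0.5311, -0.16, 0.2201]
tcp_rot: [-0.694, -0.134, 0.695, -0.134]
wrist_force: [-0.2, -0.5, 0.1]
width: 0.0499
```

Run:
```python
from h import *
plan([.52,-.31,.17],-1.863)
```

```text
t 12.93 pos [ 0.5311 -0.16    0.2201] yaw -1.19 q [-0.431  0.406  1.458 -0.     1.278  0.759] w 0.0499
row [1.251, 3.378, 1.651, 3.856, 0.006, 0.003]
```

>>> send_rows(
  moves=[
    [50, 0.3, 0.8, 0.4, 1, 0, 0],
    [50, 0.6, 1.7, 0.8, 2, 0, 0],
    [50, 0.9, 2.5, 1.2, 3, 0, 0],
    [50, 1.25, 3.38, 1.65, 3.86, 0, 0],
    [50, 1.25, 3.38, 1.65, 3.86, 0, 0],
    [50, 1.25, 3.38, 1.65, 3.86, 0, 0],
    [50, 1.25, 3.38, 1.65, 3.86, 0, 0],
  ],
)

```text
time: 13.8
eef_pos: [0.5221, -0.3089, 0.171]
tcp_rot: [0.7, -0.101, -0.7, -0.101]
wrist_force: [-0.2, -0.0, -0.6]
width: 0.0499
```

Run:
```python
from h import *
c,p,d=snap("wrist","w9"); P=cloud(c,d)
m=mask(p,"yellow")&(P[...,2]<0.04)&(np.abs(P[...,1]+.32)<.075)&(np.abs(P[...,0]-.48)<.14)
t=m&(P[...,2]>.016); q=P[t]; me=q.mean(0); print(m.sum(),"tab",me.round(4))
r,s=fit(c,p,"yellow",[me[0]-.032,me[1]+.009,2.85],0,half=60); tab=r[:2]-.033*np.array([np.cos(r[2]),np.sin(r[2])]);print(r.round(4),s.round(3),"tab",tab.round(4))
plan([*tab,.05],r[2]-1.5*np.pi);plan([*tab,.003],r[2]-1.5*np.pi)
```

```text
976 tab [ 0.5111 -0.3168  0.0214]
[ 0.4804 -0.3073  2.8381] 0.801 tab [ 0.5119 -0.3172]
t 13.85 pos [ 0.5222 -0.309   0.1711] yaw -1.8563 q [-0.661  0.54   1.376  0.     1.224  1.196] w 0.0504
row [3.028, 0.269, 0.191, 0.103, -0.004, -0.001]
t 13.85 pos [ 0.5222 -0.309   0.1711] yaw -1.8563 q [-0.661  0.54   1.376  0.     1.224  1.196] w 0.0504
row [4.203, 0.269, 0.191, 0.103, -0.004, -0.001]
```

View pics/w9.png

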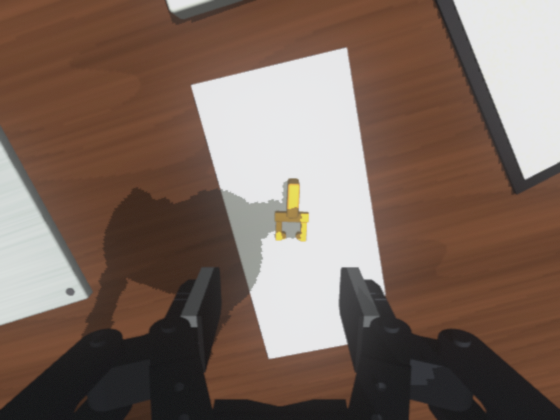

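The yellow clip hasn't moved; its tab is at (293,197) in the picture. I'm going down onto it.

>>> send_rows(
  moves=[
    [50, 1.2, 0.27, 0.2, 0.1, 0, 0],
    [50, 2.4, 0.27, 0.2, 0.1, 0, 0],
    [50, 3.5, 0.27, 0.2, 0.1, 0, 0],
    [50, 4.1, 0.27, 0.2, 0.1, 0, 0],
    [50, 4.2, 0.27, 0.2, 0.1, 0, 0],
    [50, 4.2, 0.27, 0.2, 0.1, 0, 0],
    [50, 4.2, 0.27, 0.2, 0.1, 0, 0],
  ],
)

```text
time: 14.72
eef_pos: [0.5121, -0.3186, 0.0041]
tcp_rot: [0.7, -0.108, -0.698, -0.107]
wrist_force: [0.2, 0.4, 0.7]
width: 0.0499
```

>>> send_rows(
  moves=[
    [4, 0, 0, 0, 0, 0, 0],
    [4, 0, 0, 0, 0, 0, 0],
    [4, 0, 0, 0, 0, 0, 0],
    [4, 0, 0, 0, 0, 0, 0],
    [4, 0, 0, 0, 0, 0, 0],
  ],
)

```text
time: 15.35
eef_pos: [0.5115, -0.3184, 0.0032]
tcp_rot: [0.699, -0.108, -0.699, -0.107]
wrist_force: [-0.5, 0.6, 6.0]
width: 0.0086
```

>>> send_rows(
  moves=[
    [4, -0.5, 0, 0, 0, 0, 0],
    [4, -1.5, 0, 0, 0, 0, 0],
    [4, -3, 0, 0, 0, 0, 0],
    [4, -4.5, 0, 0, 0, 0, 0],
    [4, -5.4, 0, 0, 0, 0, 0],
    [4, -5.4, 0, 0, 0, 0, 0],
  ],
)

```text
time: 16.1
eef_pos: [0.5122, -0.319, 0.2218]
tcp_rot: [0.701, -0.109, -0.697, -0.106]
wrist_force: [-0.0, -0.4, -1.2]
width: 0.0086
```

Run:
```python
from h import *
plan([.55,-.16,.22],-1.846+1.396)
```

```text
t 16.1 pos [ 0.5122 -0.319   0.2218] yaw -1.8756 q [-0.684  0.49   1.317 -0.     1.328  1.192] w 0.0086
row [0.033, -4.075, 0.292, -8.168, -0.018, -0.037]
```

>>> send_rows(
  moves=[
    [4, 0, -0.5, 0.04, -1, 0, 0],
    [4, 0, -1, 0.08, -2, 0, 0],
    [4, 0, -1.5, 0.12, -3, 0, 0],
    [4, 0, -2, 0.15, -4, 0, 0],
    [4, 0, -2.5, 0.2, -5, 0, 0],
    [4, 0, -3, 0.22, -6, 0, 0],
    [4, 0, -3.5, 0.25, -7, 0, 0],
    [4, 0, -4.1, 0.3, -8, 0, 0],
  ],
)

```text
time: 17.1
eef_pos: [0.5482, -0.1573, 0.2164]
tcp_rot: [-0.603, -0.37, 0.604, -0.368]
wrist_force: [-0.1, -0.1, -0.1]
width: 0.0088
```

Run:
```python
from h import *
plan([.55,-.03,.22],-.48+1.396)
```

```text
t 17.1 pos [ 0.5482 -0.1573  0.2164] yaw -0.4741 q [-0.414  0.439  1.417 -0.     1.29   0.06 ] w 0.0088
row [-0.087, -1.413, -2.851, -7.964, -0.012, 0.018]
```

>>> send_rows(
  moves=[
    [4, 0, -0.2, -0.3, -1, 0, 0],
    [4, 0, -0.4, -0.7, -2, 0, 0],
    [4, 0, -0.5, -1.0, -3, 0, 0],
    [4, 0, -0.7, -1.4, -4, 0, 0],
    [4, -0.05, -0.9, -1.8, -5, 0, 0],
    [4, -0.09, -1.1, -2.2, -6, 0, 0],
    [4, -0.09, -1.25, -2.5, -7, 0, 0],
    [4, -0.09, -1.41, -2.85, -8, 0, 0],
  ],
)

```text
time: 18.1
eef_pos: [0.5506, -0.0303, 0.2201]
tcp_rot: [0.225, 0.672, -0.225, 0.669]
wrist_force: [-0.7, 0.1, -0.6]
width: 0.0088
```

Run:
```python
from h import *
Y=np.array([.62925,.0466]); d=np.array([np.cos(.037),np.sin(.037)]); t=Y-d*.076; print(t)
plan([*t,.2],.037+np.pi/2)
```

```text
[0.55330202 0.04378864]
t 18.1 pos [ 0.5506 -0.0303  0.2201] yaw 0.9225 q [-0.194  0.401  1.466 -0.     1.278 -1.116] w 0.0088
row [0.503, 1.519, -1.062, -3.926, -0.02, 0.003]
```

>>> send_rows(
  moves=[
    [4, 0.1, 0.4, -0.3, -1, 0, 0],
    [4, 0.3, 0.8, -0.6, -2, 0, 0],
    [4, 0.5, 1.2, -0.9, -3, 0, 0],
    [4, 1.5, 1.52, -1.06, -3.93, 0, 0],
    [4, 3.0, 1.52, -1.06, -3.93, 0, 0],
    [4, 4.2, 1.52, -1.06, -3.93, 0, 0],
    [4, 4.5, 1.52, -1.06, -3.93, 0, 0],
    [4, 4.5, 1.52, -1.06, -3.93, 0, 0],
  ],
)

```text
time: 19.1
eef_pos: [0.5545, 0.0431, 0.0416]
tcp_rot: [-0.011, 0.708, 0.011, 0.706]
wrist_force: [1.1, 0.9, 0.6]
width: 0.0085
```

Run:
```python
from h import *
plan([.5533,.0438,.0155],.037+np.pi/2)
```

```text
t 19.1 pos [0.5545 0.0431 0.0416] yaw 1.6027 q [-0.06   0.615  1.66  -0.     0.868 -1.663] w 0.0085
row [0.653, 0.019, -0.028, -0.029, -0.009, -0.0]
```

>>> send_rows(
  moves=[
    [4, 0.3, 0.02, -0.03, -0.03, 0, 0],
    [4, 0.55, 0.02, -0.03, -0.03, 0, 0],
    [4, 0.63, 0.02, -0.03, -0.03, 0, 0],
    [4, 0.63, 0.02, -0.03, -0.03, 0, 0],
    [4, 0.63, 0.02, -0.03, -0.03, 0, 0],
  ],
)

```text
time: 19.73
eef_pos: [0.5538, 0.0439, 0.0172]
tcp_rot: [-0.013, 0.707, 0.013, 0.707]
wrist_force: [0.7, -0.8, -0.2]
width: 0.0089
```

Run:
```python
from h import *
plan([.5533,.0438,.0155],.037+np.pi/2)
```

```text
t 19.73 pos [0.5538 0.0439 0.0172] yaw 1.608 q [-0.059  0.651  1.679 -0.     0.811 -1.667] w 0.0089
row [0.042, -0.001, -0.013, 0.001, 0.004, 0.001]
```

>>> send_rows(
  moves=[
    [4, 0.06, 0, 0, 0, 0, 0],
    [4, 0.06, 0, 0, 0, 0, 0],
    [35, 0.06, 0, 0, 0, 0, 0],
    [35, 0.06, 0, 0, 0, 0, 0],
    [35, 0.06, 0, 0, 0, 0, 0],
  ],
)

```text
time: 20.35
eef_pos: [0.5535, 0.0439, 0.0143]
tcp_rot: [-0.013, 0.707, 0.013, 0.707]
wrist_force: [0.2, -0.6, -1.5]
width: 0.0353
```

>>> send_rows(
  moves=[
    [35, -0.5, 0, 0, 0, 0, 0],
    [35, -1.5, 0, 0, 0, 0, 0],
    [35, -3, 0.3, 0.5, 0, 0, 0],
    [35, -4, 0.6, 1.5, 0, 0, 0],
    [35, -4, 1, 2, 0, 0, 0],
    [35, -4, 1, 2, 0, 0, 0],
    [35, -4, 1, 2, 0, 0, 0],
    [35, -4, 1, 2, 0, 0, 0],
  ],
)

```text
time: 21.35
eef_pos: [0.6311, 0.0863, 0.1739]
tcp_rot: [-0.013, 0.708, 0.013, 0.706]
wrist_force: [-0.4, -0.6, -0.2]
width: 0.0352
```

Run:
```python
from h import *
plan([.5533,.0438,.0155],.037+np.pi/2)
c,p,d=snap("wrist","w10")
```

```text
t 21.35 pos [0.6311 0.0863 0.1739] yaw 1.6075 q [ 0.016  0.594  1.272 -0.     1.277 -1.592] w 0.0352
row [3.964, -0.989, -1.977, -0.002, -0.01, 0.001]
```

View pics/w10.png

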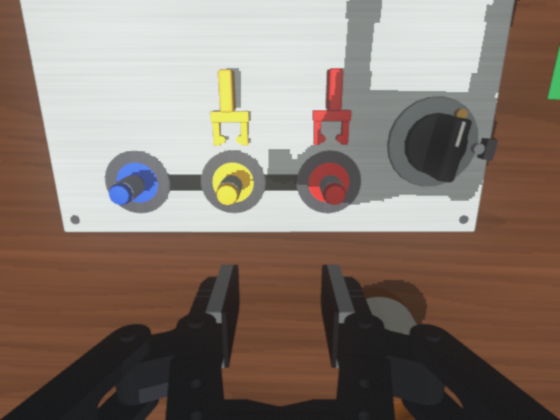

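Run:
```python
from h import *
p=cv2.imread("pics/w10.png"); c=dict(np.load("pics/w10.npz"))
R=ring(c,p,329,182,24,38);Y=ring(c,p,233,182,24,38);print(R,Y,"yaw",np.arctan2(-(R-Y)[0],(R-Y)[1]))
v,u=np.indices(p.shape[:2]); far=(np.hypot(u-329,v-182)>33)&(np.hypot(u-233,v-182)>33)
for col,A,g in(("red",R,[.583,.125,.038]),("yellow",Y,[.585,.045,.038])):
    r,s=fit(c,p,col,g,.012,m=mask(p,col)&far); print(col,r.round(4),s.round(3),indeck(r[:2],A[:2],.037).round(4))
```

```text
[0.62633691 0.12654967 0.02692505] [0.62912716 0.04676625 0.02695246] yaw 0.03495855138872158
red [0.5828 0.1249 0.0569] 0.818 [-0.0436 -0.0001]
yellow [0.5867 0.0448 0.0552] 0.819 [-0.0424 -0.0003]
```

Run:
```python
from h import *
plan([.57,.31,.22],.037+np.pi/2)
```

```text
t 21.4 pos [0.6313 0.0863 0.1741] yaw 1.6074 q [ 0.016  0.594  1.272 -0.     1.277 -1.592] w 0.0348
row [-1.147, 5.644, -1.329, -0.002, -0.007, 0.001]
```

>>> send_rows(
  moves=[
    [50, -1.15, 0.8, -0.5, 0, 0, 0],
    [50, -1.15, 2.3, -1, 0, 0, 0],
    [50, -1.15, 3.8, -1.33, 0, 0, 0],
    [50, -1.15, 5.0, -1.33, 0, 0, 0],
    [50, -1.15, 5.64, -1.33, 0, 0, 0],
    [50, -1.15, 5.64, -1.33, 0, 0, 0],
    [50, -1.15, 5.64, -1.33, 0, 0, 0],
    [50, -1.15, 5.64, -1.33, 0, 0, 0],
  ],
)

```text
time: 22.4
eef_pos: [0.5708, 0.309, 0.2206]
tcp_rot: [-0.013, 0.707, 0.012, 0.707]
wrist_force: [0.1, 0.0, -0.2]
width: 0.0498
```

Run:
```python
from h import *
plan([.57,.31,.22],.037+np.pi/2)
c,p,d=snap("wrist","w11")
```

```text
t 22.4 pos [0.5708 0.309  0.2206] yaw 1.6064 q [ 0.378  0.583  1.161 -0.     1.397 -1.228] w 0.0498
row [0.014, 0.026, -0.019, -0.008, -0.0, 0.002]
```

View pics/w11.png

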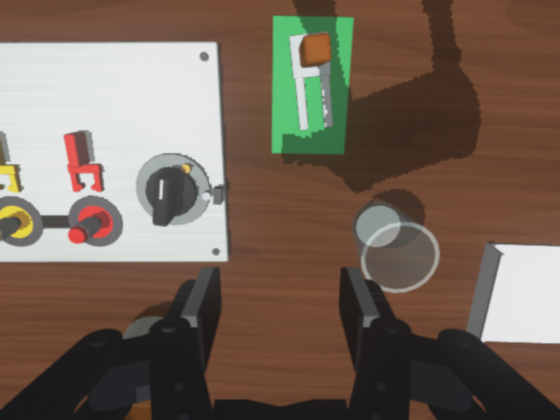

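```bash
cat >> h.py <<'E'
FORK=[box(-10,10,-10,10,0,72),box(-18,17,-17,17,0,6),box(17,64,7.5,15.5,0,6),box(17,64,-15.5,-7.5,0,6)]
def forkmask(p,pad):
    H,S,V=cv2.split(cv2.cvtColor(p,cv2.COLOR_BGR2HSV)); g=(H>45)&(H<90)&(S>70)
    k=np.zeros(H.shape,np.uint8); cv2.fillConvexPoly(k,np.array(pad,np.int32),1); return (k>0)&~g
E
python3 - <<'E'
from h import *
p=cv2.imread("pics/w11.png"); c=dict(np.load("pics/w11.npz")); P=cloud(c,c["d"])
pad=[(276,19),(350,20),(342,151),(275,151)]
m=forkmask(p,pad)
h=m&(P[...,2]>.066)&(P[...,2]<.08); print("top",P[h].mean(0),h.sum())
print("pad corners",[ray(c,*q,0).round(4)[:2].tolist() for q in [(274,16),(353,17),(345,154),(272,154)]])
t=P[h].mean(0)
r,s=fit(c,p,None,[t[0],t[1],0.],0,boxes=FORK,half=150,m=m); print(r,s,"mid",r[:2]+.023*np.array([np.cos(r[2]),np.sin(r[2])]))
S=sil(c,FORK,*r,0,250,0,120,170); a=p[:170,250:370]
cv2.imwrite("pics/ovf.png",cv2.resize(np.hstack([a,np.dstack([(S*255).astype(np.uint8),np.zeros((170,120),np.uint8),(m[:170,250:370]*255).astype(np.uint8)])]),None,fx=3,fy=3,interpolation=0))
E
```

```text
top [0.46466571 0.33113452 0.07132244] 810
pad corners [[0.4336, 0.2987], [0.4319, 0.3677], [0.5521, 0.3716], [0.5546, 0.3005]]
[0.46446237 0.33148421 0.15676228] 0.9543140184065539 mid [0.48718034 0.335075  ]
```

View pics/ovf.png

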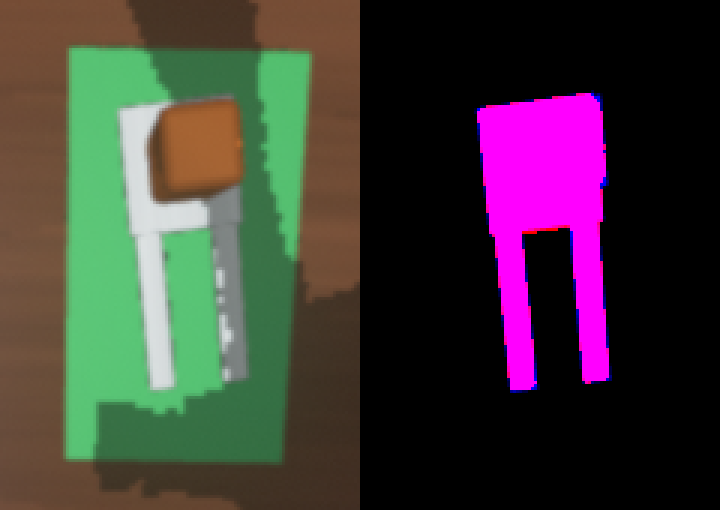

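Run:
```python
from h import *
plan([.4645,.3315,.13],.157+np.pi/2)
```

```text
t 22.45 pos [0.5708 0.3091 0.2206] yaw 1.6064 q [ 0.378  0.583  1.161 -0.     1.397 -1.228] w 0.0503
row [2.265, 0.655, -2.637, -0.696, 0.001, 0.002]
```

>>> send_rows(
  moves=[
    [50, 0, 0.3, -1.2, -0.3, 0, 0],
    [50, 0.8, 0.65, -2.3, -0.7, 0, 0],
    [50, 1.7, 0.65, -2.64, -0.7, 0, 0],
    [50, 2.26, 0.65, -2.64, -0.7, 0, 0],
    [50, 2.26, 0.65, -2.64, -0.7, 0, 0],
    [50, 2.26, 0.65, -2.64, -0.7, 0, 0],
  ],
)

```text
time: 23.2
eef_pos: [0.465, 0.3323, 0.1312]
tcp_rot: [-0.056, 0.704, 0.056, 0.706]
wrist_force: [-0.8, 0.4, 0.1]
width: 0.0498
```

Run:
```python
from h import *
plan([.4645,.3315,.015],.157+np.pi/2)
```

```text
t 23.2 pos [0.465  0.3323 0.1312] yaw 1.7294 q [ 0.486  0.52   1.535 -0.     1.085 -1.243] w 0.0498
row [2.904, -0.019, -0.02, 0.009, 0.01, -0.003]
```

>>> send_rows(
  moves=[
    [50, 1.2, 0, -0.02, 0, 0, 0],
    [50, 2.3, -0.02, -0.02, 0, 0, 0],
    [50, 2.8, -0.02, -0.02, 0, 0, 0],
    [50, 2.9, -0.02, -0.02, 0, 0, 0],
    [50, 2.9, -0.02, -0.02, 0, 0, 0],
    [50, 2.9, -0.02, -0.02, 0, 0, 0],
  ],
)

```text
time: 23.95
eef_pos: [0.4643, 0.3319, 0.0156]
tcp_rot: [-0.056, 0.704, 0.057, 0.706]
wrist_force: [-1.1, -0.6, -0.0]
width: 0.05
```

>>> send_rows(
  moves=[
    [10, 0, 0, 0, 0, 0, 0],
    [10, 0, 0, 0, 0, 0, 0],
    [10, 0, 0, 0, 0, 0, 0],
    [10, 0, 0, 0, 0, 0, 0],
    [10, 0, 0, 0, 0, 0, 0],
  ],
)

```text
time: 24.58
eef_pos: [0.4637, 0.3317, 0.0148]
tcp_rot: [-0.056, 0.704, 0.056, 0.705]
wrist_force: [-0.7, -0.5, 5.3]
width: 0.0197
```

Run:
```python
from h import *
plan([.4645,.3315,.015],.157+np.pi/2)
c,p,d=snap("wrist","w12")
```

```text
t 24.57 pos [0.4637 0.3317 0.0148] yaw 1.7303 q [ 0.487  0.673  1.638 -0.     0.83  -1.244] w 0.0197
row [-0.004, -0.009, 0.019, 0.014, 0.007, -0.002]
```

View pics/w12.png

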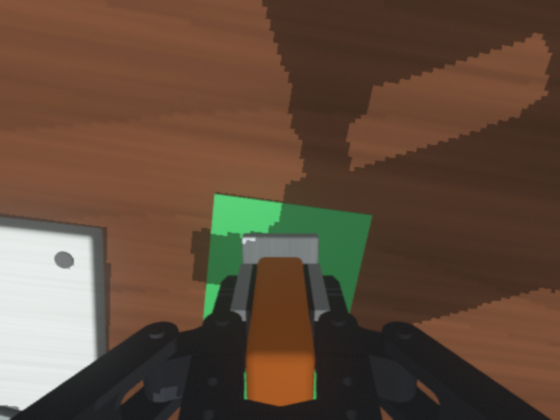

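Run:
```python
from h import *
plan([.4624,.1204,.11],1.608); plan([.4624,.1204,.05],1.608)
```

```text
t 24.62 pos [0.4637 0.3317 0.0148] yaw 1.7302 q [ 0.487  0.673  1.638 -0.     0.829 -1.244] w 0.0191
row [-2.382, -5.21, -0.868, 0.7, 0.007, -0.003]
t 24.62 pos [0.4637 0.3317 0.0148] yaw 1.7302 q [ 0.487  0.673  1.638 -0.     0.829 -1.244] w 0.0191
row [-0.882, -5.211, -0.869, 0.7, 0.007, -0.003]
```

>>> send_rows(
  moves=[
    [10, -0.8, 0, 0, 0, 0, 0],
    [10, -1.8, 0, 0, 0, 0, 0],
    [10, -2.4, -1, -0.2, 0.2, 0, 0],
    [10, -2.4, -2.4, -0.4, 0.4, 0, 0],
    [10, -2.4, -3.8, -0.6, 0.6, 0, 0],
    [10, -2.4, -5.0, -0.87, 0.7, 0, 0],
    [10, -2.2, -5.21, -0.87, 0.7, 0, 0],
    [10, -1.8, -5.21, -0.87, 0.7, 0, 0],
  ],
)

```text
time: 25.62
eef_pos: [0.4626, 0.1196, 0.0861]
tcp_rot: [-0.013, 0.706, 0.013, 0.707]
wrist_force: [0.3, -0.6, -2.4]
width: 0.0193
```

Run:
```python
from h import *
plan([.4624,.1204,.04],1.608)
```

```text
t 25.62 pos [0.4626 0.1196 0.0861] yaw 1.6064 q [ 0.092  0.435  1.845  0.     0.861 -1.514] w 0.0193
row [1.151, 0.019, -0.006, -0.009, 0.008, -0.001]
```

>>> send_rows(
  moves=[
    [10, 0.6, 0.02, 0, 0, 0, 0],
    [10, 1.1, 0.02, 0, 0, 0, 0],
    [10, 1.15, 0.02, 0, 0, 0, 0],
    [10, 1.15, 0.02, 0, 0, 0, 0],
    [10, 1.15, 0.02, 0, 0, 0, 0],
    [10, 1.15, 0.02, 0, 0, 0, 0],
  ],
)

```text
time: 26.38
eef_pos: [0.4624, 0.1211, 0.0407]
tcp_rot: [-0.013, 0.707, 0.013, 0.707]
wrist_force: [0.2, 0.1, -1.2]
width: 0.0194
```

Run:
```python
from h import *
plan([.4624,.1204,.028],1.608)
c,p,d=snap("wrist","w13"); snap("scene","s13")
```

```text
t 26.38 pos [0.4624 0.1211 0.0407] yaw 1.6081 q [ 0.096  0.511  1.883 -0.     0.746 -1.512] w 0.0194
row [0.318, -0.017, -0.002, 0.001, 0.008, -0.0]
```

View pics/w13.png

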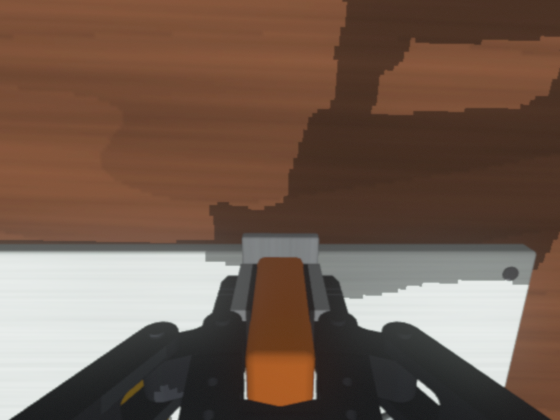

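View pics/s13.png

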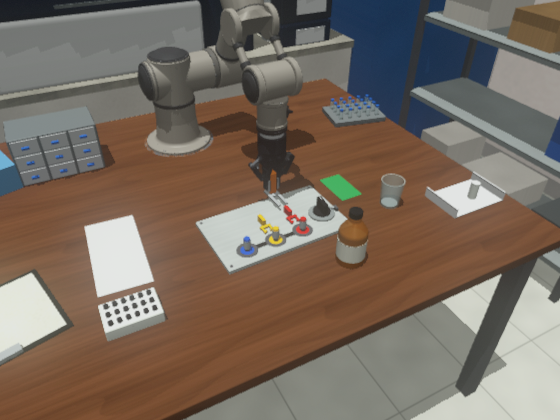

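```bash
python3 -c "
from h import *
p=cv2.imread('pics/s13.png');crop(p,190,170,360,270,4.5,'pics/s13c.png')
c=dict(np.load('pics/s13.npz'))
for n,P in dict(redseat=[.5828,.1249,.0155],yseat=[.5867,.0448,.0155],redtab=[.5499,.1237,.034],ytab=[.5537,.0436,.034],tip=[.4624+.064,.1211+.0024,.0407-.0148]).items(): q=proj(c,[P])[0]; print(n,q,((q-[190,170])*4.5).round())
"
```

```text
redseat [293.21643268 218.54739692] [464. 218.]
yseat [266.79528233 228.11385638] [346. 262.]
redtab [287.02959079 206.41289395] [437. 164.]
ytab [260.67597323 215.54577907] [318. 205.]
tip [282.75770148 204.18104631] [417. 154.]
```

View pics/s13c.png

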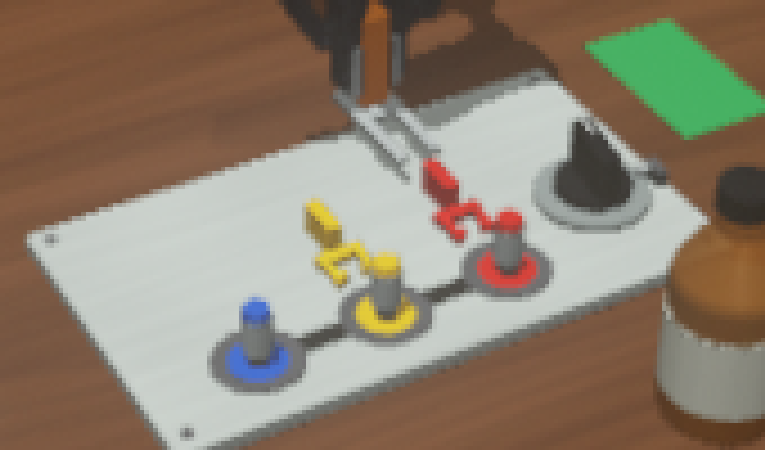

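>>> send_rows(
  moves=[
    [10, 0.15, -0.015, 0, 0, 0, 0],
    [10, 0.3, -0.015, 0, 0, 0, 0],
    [10, 0.31, -0.015, 0, 0, 0, 0],
    [10, 0.31, -0.015, 0, 0, 0, 0],
  ],
)

```text
time: 26.98
eef_pos: [0.4619, 0.1204, 0.0275]
tcp_rot: [-0.013, 0.707, 0.013, 0.707]
wrist_force: [-0.5, -0.9, -2.2]
width: 0.0191
```

Run:
```python
from h import *
s=.126
plan([.6263-.9993*s,.1265-.037*s,.0283],1.608)
```

```text
t 26.98 pos [0.4619 0.1204 0.0275] yaw 1.608 q [ 0.094  0.535  1.893 -0.     0.714 -1.514] w 0.0191
row [-0.02, 0.001, 0.962, -0.0, -0.002, 0.001]
```

>>> send_rows(
  moves=[
    [10, -0.02, 0, 0.15, 0, 0, 0],
    [10, -0.02, 0, 0.35, 0, 0, 0],
    [10, -0.02, 0, 0.55, 0, 0, 0],
    [10, -0.02, 0, 0.75, 0, 0, 0],
    [10, -0.02, 0, 0.9, 0, 0, 0],
    [10, -0.02, 0, 0.96, 0, 0, 0],
    [10, -0.02, 0, 0.96, 0, 0, 0],
  ],
)

```text
time: 27.85
eef_pos: [0.5004, 0.1218, 0.0284]
tcp_rot: [-0.013, 0.707, 0.013, 0.707]
wrist_force: [-0.1, -0.0, -1.3]
width: 0.0194
```

Run:
```python
from h import *
s=.079
plan([.6263-.9993*s,.1265-.037*s,.0283],1.608)
snap("scene","s14");c,p,d=snap("wrist","w14"); crop(cv2.imread('pics/s14.png'),230,160,350,250,6,'pics/s14c.png')
```

```text
t 27.85 pos [0.5004 0.1218 0.0284] yaw 1.608 q [ 0.09   0.581  1.788 -0.     0.773 -1.518] w 0.0194
row [0.002, 0.001, 1.175, 0.0, -0.001, 0.001]
```

View pics/s14c.png

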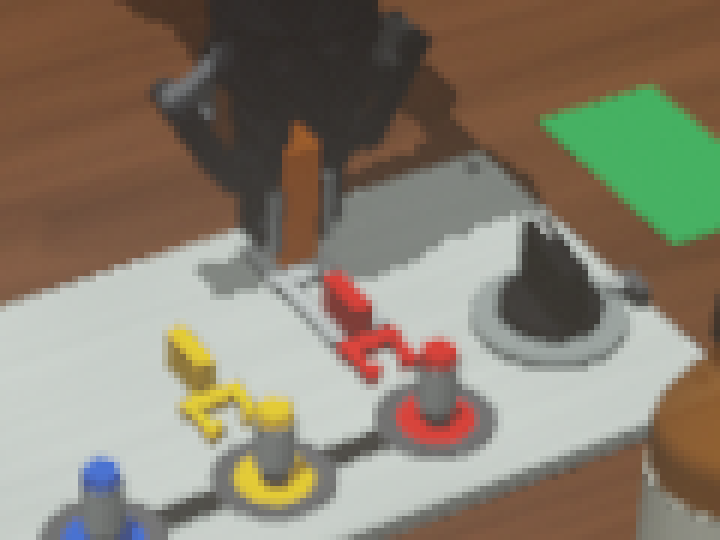

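View pics/w14.png

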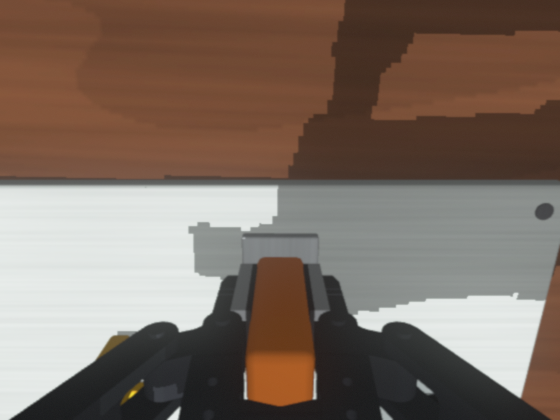

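The tab sits between the tines in the scene view, with the tips at the shoulders near (345,340) of the crop. Now the push.

>>> send_rows(
  moves=[
    [10, 0, 0, 0.15, 0, 0, 0],
    [10, 0, 0, 0.3, 0, 0, 0],
    [10, 0, 0, 0.45, 0, 0, 0],
    [10, 0, 0, 0.6, 0, 0, 0],
    [10, 0, 0, 0.7, 0, 0, 0],
    [10, 0, 0, 0.78, 0, 0, 0],
    [10, 0, 0, 0.78, 0, 0, 0],
  ],
)

```text
time: 28.82
eef_pos: [0.5318, 0.123, 0.0284]
tcp_rot: [-0.013, 0.707, 0.013, 0.707]
wrist_force: [-0.7, 0.2, -1.5]
width: 0.0194
```

Run:
```python
from h import *
s=.079
plan([.6263-.9993*s,.1265-.037*s,.0283],1.608)
snap("scene","s15");crop(cv2.imread('pics/s15.png'),230,160,350,250,6,'pics/s15c.png')
```

```text
t 28.82 pos [0.5318 0.123  0.0284] yaw 1.608 q [ 0.087  0.621  1.7   -0.     0.821 -1.521] w 0.0194
row [0.003, 0.001, 0.389, -0.0, 0.001, 0.0]
```

View pics/s15c.png

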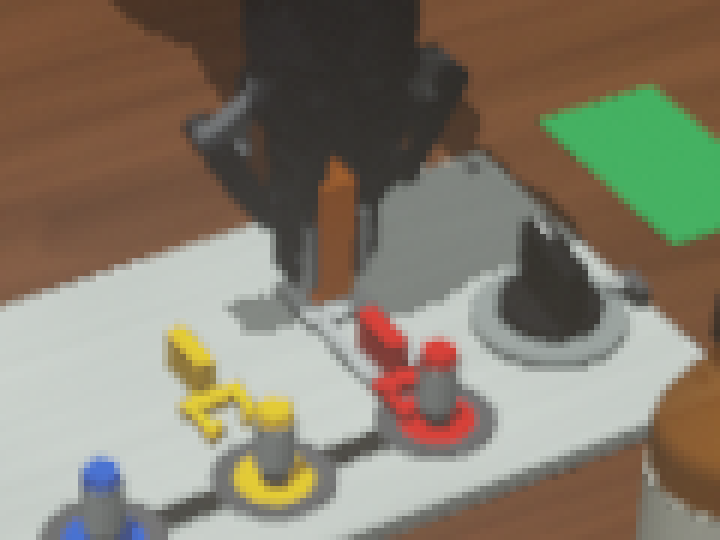

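>>> send_rows(
  moves=[
    [10, 0, 0, 0.08, 0, 0, 0],
    [10, 0, 0, 0.16, 0, 0, 0],
    [10, 0, 0, 0.22, 0, 0, 0],
  ],
)

```text
time: 29.25
eef_pos: [0.5361, 0.1233, 0.028]
tcp_rot: [-0.014, 0.71, 0.013, 0.704]
wrist_force: [-15.1, -1.0, 9.2]
width: 0.0194
```

>>> send_rows(
  moves=[
    [10, 0, 0, 0.06, 0, 0, 0],
    [10, 0, 0, 0.12, 0, 0, 0],
    [10, 0, 0, 0.15, 0, 0, 0],
    [10, 0, 0, 0.15, 0, 0, 0],
  ],
)

```text
time: 29.75
eef_pos: [0.5468, 0.1235, 0.0285]
tcp_rot: [-0.013, 0.707, 0.013, 0.707]
wrist_force: [0.2, 0.0, -2.4]
width: 0.0193
```

Run:
```python
from h import *
s=.079
plan([.6263-.9993*s,.1265-.037*s,.0283],1.608)
snap("scene","s16");crop(cv2.imread('pics/s16.png'),230,160,350,250,6,'pics/s16c.png')
```

```text
t 29.75 pos [0.5468 0.1235 0.0285] yaw 1.6079 q [ 0.085  0.64   1.657 -0.     0.844 -1.522] w 0.0193
row [0.004, 0.002, 0.015, -0.001, 0.003, 0.0]
```

View pics/s16c.png

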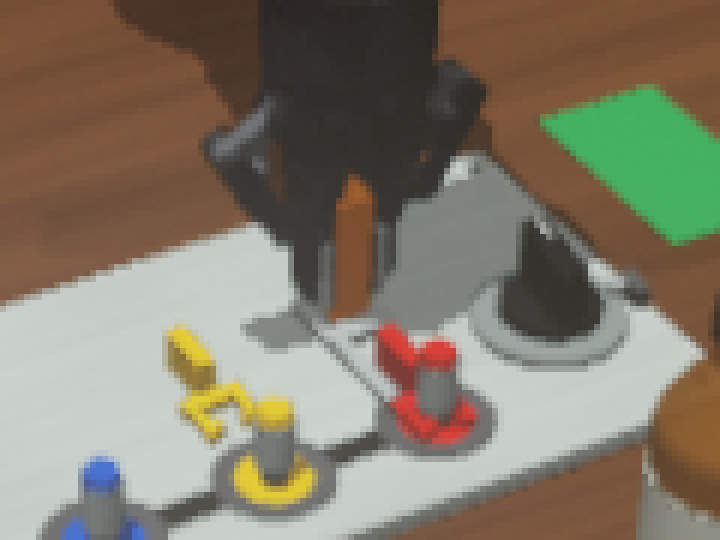

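Force peaked at 15 N and then dropped to zero, which fits the red clip snapping in. I'm drawing straight back and shifting in front of the yellow clip.

>>> send_rows(
  moves=[
    [10, 0, 0, -0.3, 0, 0, 0],
    [10, 0, 0, -0.8, 0, 0, 0],
    [10, 0, 0, -1.5, 0, 0, 0],
    [10, 0, 0, -2.13, 0, 0, 0],
    [10, -0.2, -0.5, -2.13, 0, 0, 0],
    [10, -0.2, -1.5, -2.13, 0, 0, 0],
    [10, -0.2, -2.0, -2.13, 0, 0, 0],
    [10, -0.2, -2.0, -2.13, 0, 0, 0],
  ],
)

```text
time: 30.8
eef_pos: [0.4636, 0.0394, 0.0366]
tcp_rot: [-0.012, 0.707, 0.012, 0.707]
wrist_force: [0.6, -0.3, -1.5]
width: 0.0195
```

Run:
```python
from h import *
s=.164
plan([.6292-.9993*s,.0467-.037*s,.0285],1.608)
snap("scene","s17");p=cv2.imread('pics/s17.png');crop(p,190,170,360,270,4.5,'pics/s17c.png')
```

```text
t 30.8 pos [0.4636 0.0394 0.0366] yaw 1.6057 q [-0.08   0.503  1.92  -0.     0.719 -1.686] w 0.0195
row [0.202, 0.028, 0.044, -0.013, -0.001, 0.001]
```

View pics/s17c.png

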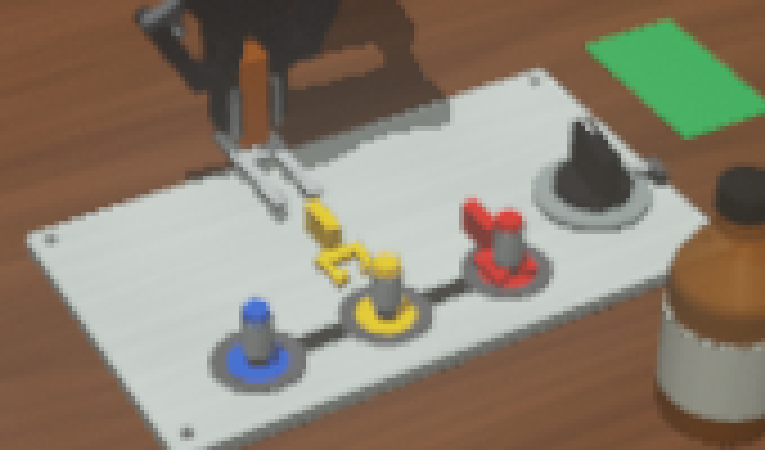

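>>> send_rows(
  moves=[
    [10, 0.1, 0.02, 0.04, -0.01, 0, 0],
    [10, 0.2, 0.02, 0.04, -0.01, 0, 0],
    [10, 0.2, 0.02, 0.04, -0.01, 0, 0],
    [10, 0.2, 0.02, 0.04, -0.01, 0, 0],
  ],
)

```text
time: 31.35
eef_pos: [0.4657, 0.0415, 0.0283]
tcp_rot: [-0.014, 0.707, 0.014, 0.707]
wrist_force: [0.1, -0.7, -1.9]
width: 0.0195
```

Run:
```python
from h import *
s=.126
plan([.6292-.9993*s,.0465-.037*s,.0283],1.608)
```

```text
t 31.35 pos [0.4657 0.0415 0.0283] yaw 1.6103 q [-0.075  0.521  1.919 -0.     0.701 -1.685] w 0.0195
row [0.001, -0.029, 0.939, 0.013, -0.001, 0.0]
```

>>> send_rows(
  moves=[
    [10, 0, -0.02, 0, 0, 0, 0],
    [10, 0, -0.02, 0.2, 0, 0, 0],
    [10, 0, -0.02, 0.4, 0, 0, 0],
    [10, 0, -0.02, 0.6, 0, 0, 0],
    [10, 0, -0.02, 0.8, 0, 0, 0],
    [10, 0, -0.02, 0.92, 0, 0, 0],
    [10, 0, -0.02, 0.92, 0, 0, 0],
  ],
)

```text
time: 32.22
eef_pos: [0.5028, 0.0419, 0.0284]
tcp_rot: [-0.014, 0.707, 0.014, 0.707]
wrist_force: [-0.2, 0.0, -2.2]
width: 0.0196
```

Run:
```python
from h import *
s=.079
plan([.6292-.9993*s,.0465-.037*s,.0283],1.608)
snap("scene","s18");p=cv2.imread('pics/s18.png');crop(p,220,170,340,260,6,'pics/s18c.png')
```

```text
t 32.23 pos [0.5028 0.0419 0.0284] yaw 1.6097 q [-0.069  0.567  1.818 -0.     0.757 -1.678] w 0.0196
row [0.002, -0.004, 1.186, 0.01, 0.0, 0.0]
```

View pics/s18c.png

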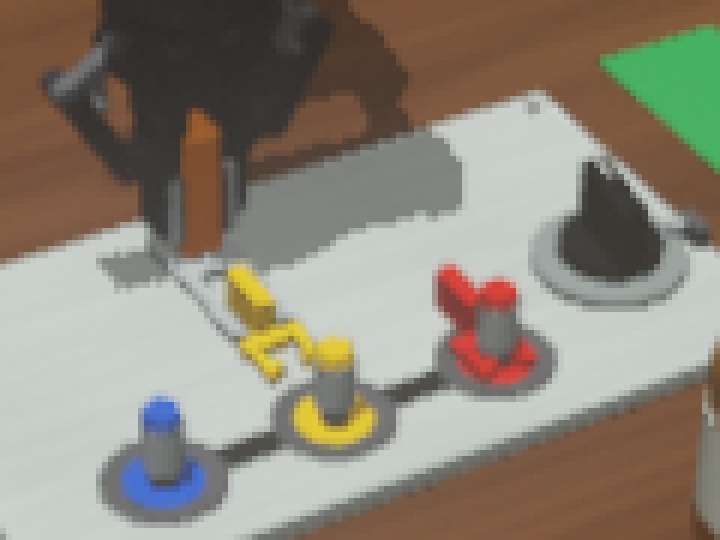

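>>> send_rows(
  moves=[
    [10, 0, 0, 0.15, 0, 0, 0],
    [10, 0, 0, 0.3, 0, 0, 0],
    [10, 0, 0, 0.45, 0, 0, 0],
    [10, 0, 0, 0.6, 0, 0, 0],
    [10, 0, 0, 0.7, 0, 0, 0],
    [10, 0, 0, 0.78, 0, 0, 0],
    [10, 0, 0, 0.78, 0, 0, 0],
  ],
)

```text
time: 33.15
eef_pos: [0.534, 0.0431, 0.0285]
tcp_rot: [-0.014, 0.707, 0.014, 0.707]
wrist_force: [-0.2, 0.4, -1.6]
width: 0.0193
```

>>> send_rows(
  moves=[
    [10, 0, 0, 0.08, 0, 0, 0],
    [10, 0, 0, 0.16, 0, 0, 0],
    [10, 0, 0, 0.22, 0, 0, 0],
  ],
)

```text
time: 33.52
eef_pos: [0.5383, 0.0435, 0.0281]
tcp_rot: [-0.014, 0.71, 0.014, 0.704]
wrist_force: [-16.1, -1.6, 10.8]
width: 0.0195
```

>>> send_rows(
  moves=[
    [10, 0, 0, 0.06, 0, 0, 0],
    [10, 0, 0, 0.12, 0, 0, 0],
    [10, 0, 0, 0.17, 0, 0, 0],
    [10, 0, 0, 0.17, 0, 0, 0],
  ],
)

```text
time: 34.02
eef_pos: [0.5499, 0.0437, 0.0285]
tcp_rot: [-0.014, 0.707, 0.014, 0.707]
wrist_force: [-1.1, -1.3, -1.2]
width: 0.0195
```

Run:
```python
from h import *
s=.079
plan([.6292-.9993*s,.0465-.037*s,.0283],1.608)
snap("scene","s19");p=cv2.imread('pics/s19.png');crop(p,220,170,340,260,6,'pics/s19c.png')
```

```text
t 34.02 pos [0.5499 0.0437 0.0285] yaw 1.6097 q [-0.06   0.628  1.684 -0.     0.829 -1.669] w 0.0195
row [0.006, -0.003, 0.01, 0.01, 0.005, 0.001]
```

View pics/s19c.png

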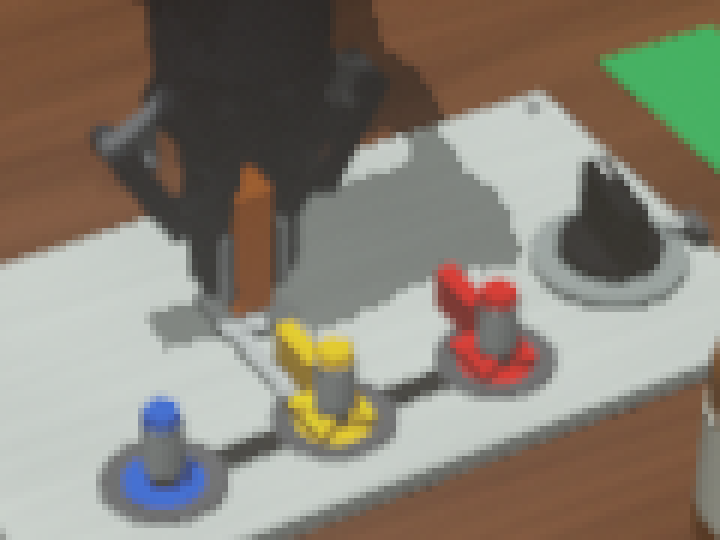

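>>> send_rows(
  moves=[
    [10, 0, 0, -0.3, 0, 0, 0],
    [10, 0, 0, -0.8, 0, 0, 0],
    [10, 0, 0, -1.5, 0, 0, 0],
    [10, -0.3, 0, -2.1, 0, 0, 0],
    [10, -1.2, 0, -2.1, 0, 0, 0],
    [10, -2.0, 0.3, -2.1, 0, 0, 0],
    [10, -2.0, 1.0, -2.1, 0, 0, 0],
    [10, -2.0, 2.0, -2.1, 0, 0, 0],
  ],
)

```text
time: 35.08
eef_pos: [0.4618, 0.1206, 0.109]
tcp_rot: [-0.013, 0.707, 0.013, 0.707]
wrist_force: [-0.3, 0.3, -0.8]
width: 0.0195
```

Run:
```python
from h import *
plan([.470,.3337,.10],1.608)
snap("scene","s20");p=cv2.imread('pics/s20.png');crop(p,190,170,360,270,4.5,'pics/s20c.png')
```

```text
t 35.08 pos [0.4618 0.1206 0.109 ] yaw 1.6079 q [ 0.095  0.399  1.822 -0.     0.92  -1.513] w 0.0195
row [0.225, 5.317, 0.403, -0.0, 0.006, 0.001]
```

View pics/s20c.png

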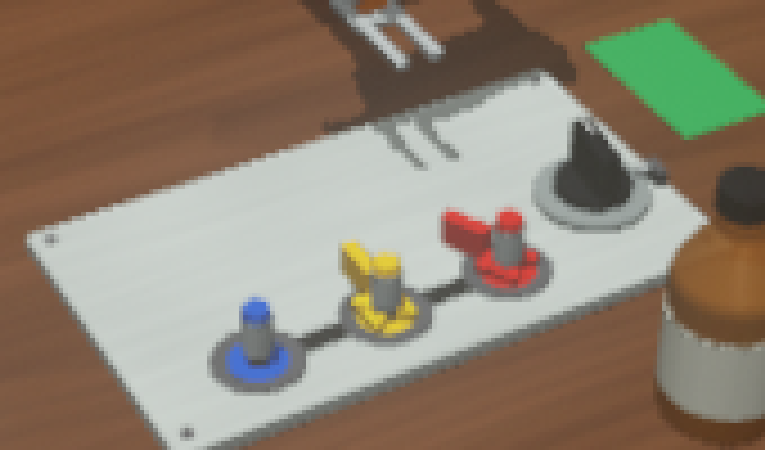

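Both clips look seated. The red one has turned on its axle since the last view, so it was probably the knock, and I'll check its seat from the wrist camera later. First the fork goes back to its pad.

>>> send_rows(
  moves=[
    [10, 0, 1, 0.1, 0, 0, 0],
    [10, 0, 2.4, 0.2, 0, 0, 0],
    [10, 0, 3.8, 0.3, 0, 0, 0],
    [10, 0.2, 5, 0.4, 0, 0, 0],
    [10, 0.5, 5.31, 0.4, 0, 0, 0],
    [10, 1.2, 5.31, 0.4, 0, 0, 0],
    [10, 1.7, 5.31, 0.4, 0, 0, 0],
    [10, 1.7, 5.31, 0.4, 0, 0, 0],
  ],
)

```text
time: 36.12
eef_pos: [0.4684, 0.3316, 0.0386]
tcp_rot: [-0.014, 0.709, 0.013, 0.705]
wrist_force: [0.4, 0.4, -0.2]
width: 0.019
```

Run:
```python
from h import *
plan([.470,.3337,.0155],1.608)
```

```text
t 36.12 pos [0.4684 0.3316 0.0386] yaw 1.6093 q [ 0.483  0.646  1.606 -0.     0.895 -1.126] w 0.019
row [0.578, 0.053, 0.045, 0.007, -0.025, 0.014]
```

>>> send_rows(
  moves=[
    [10, 0.2, 0, 0, 0, 0, 0],
    [10, 0.4, 0, 0, 0, 0, 0],
    [10, 0.5, 0, 0, 0, 0, 0],
    [10, 0.56, 0, 0, 0, 0, 0],
    [10, 0.56, 0, 0, 0, 0, 0],
    [10, 0.56, 0, 0, 0, 0, 0],
  ],
)

```text
time: 36.88
eef_pos: [0.4701, 0.3333, 0.0182]
tcp_rot: [-0.014, 0.707, 0.014, 0.707]
wrist_force: [0.3, 0.6, -1.5]
width: 0.0188
```

Run:
```python
from h import *
plan([.470,.3337,.0150],1.608)
snap("wrist","w20")
```

```text
t 36.88 pos [0.4701 0.3333 0.0182] yaw 1.6099 q [ 0.484  0.677  1.616 -0.     0.848 -1.126] w 0.0188
row [0.081, 0.009, -0.003, 0.011, 0.002, -0.0]
```

View pics/w20.png

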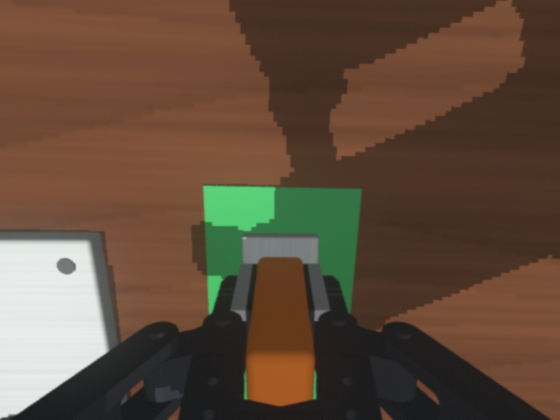

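>>> send_rows(
  moves=[
    [10, 0.06, 0, 0, 0, 0, 0],
    [10, 0.09, 0, 0, 0, 0, 0],
    [10, 0.09, 0, 0, 0, 0, 0],
  ],
)

```text
time: 37.3
eef_pos: [0.47, 0.3333, 0.0149]
tcp_rot: [-0.014, 0.707, 0.014, 0.707]
wrist_force: [-1.3, -0.6, 4.0]
width: 0.0194
```

>>> send_rows(
  moves=[
    [45, 0, 0, 0, 0, 0, 0],
    [45, 0, 0, 0, 0, 0, 0],
    [45, 0, 0, 0, 0, 0, 0],
    [45, 0, 0, 0, 0, 0, 0],
  ],
)

```text
time: 37.8
eef_pos: [0.47, 0.3332, 0.0144]
tcp_rot: [-0.014, 0.707, 0.014, 0.707]
wrist_force: [1.2, -0.0, 0.2]
width: 0.0451
```

>>> send_rows(
  moves=[
    [45, -0.5, 0, 0, 0, 0, 0],
    [45, -1.5, 0, 0, 0, 0, 0],
    [45, -3, 0, 0, 0, 0, 0],
    [45, -4.2, 0, 0.8, 0, 0, 0],
    [45, -4.6, 0, 2, 0, 0, 0],
    [45, -4.6, 0, 2.5, 0, 0, 0],
    [45, -4.6, 0, 2.5, 0, 0, 0],
  ],
)

```text
time: 38.67
eef_pos: [0.5707, 0.3367, 0.1978]
tcp_rot: [-0.013, 0.707, 0.013, 0.707]
wrist_force: [-0.2, -0.1, 0.5]
width: 0.0449
```

Run:
```python
from h import *
plan([.62,.15,.20],1.608)
snap("wrist","w21")
```

```text
t 38.67 pos [0.5707 0.3367 0.1978] yaw 1.6086 q [ 0.418  0.625  1.15  -0.     1.368 -1.191] w 0.0449
row [-0.055, -4.711, 1.055, 0.003, -0.002, 0.002]
```

View pics/w21.png

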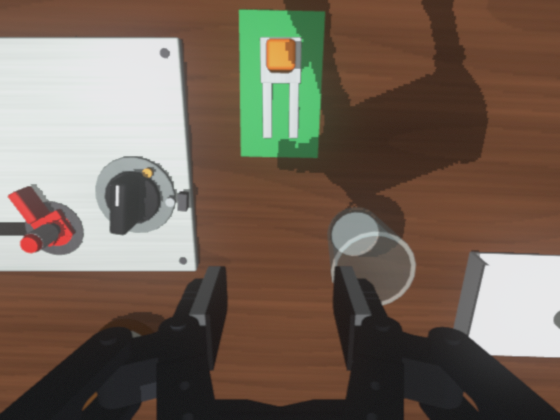

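The fork stands on the pad with its handle at (281,55). Next I'll look at the clips and the knob.

>>> send_rows(
  moves=[
    [60, -0.05, -1.2, 0.3, 0, 0, 0],
    [60, -0.05, -2.6, 0.6, 0, 0, 0],
    [60, -0.05, -4, 1, 0, 0, 0],
    [60, -0.05, -5, 1.2, 0, 0, 0],
    [60, -0.05, -5.2, 1.3, 0, 0, 0],
    [60, -0.05, -5.2, 1.3, 0, 0, 0],
    [60, -0.05, -5.2, 1.3, 0, 0, 0],
  ],
)

```text
time: 39.6
eef_pos: [0.6293, 0.133, 0.2004]
tcp_rot: [-0.014, 0.707, 0.015, 0.707]
wrist_force: [0.6, 0.2, 0.1]
width: 0.0599
```

Run:
```python
from h import *
plan([.62,.15,.20],1.608)
snap("wrist","w22")
```

```text
t 39.6 pos [0.6293 0.133  0.2004] yaw 1.6116 q [ 0.089  0.585  1.214  0.     1.343 -1.523] w 0.0599
row [0.011, 0.434, -0.215, 0.021, -0.002, -0.002]
```

View pics/w22.png

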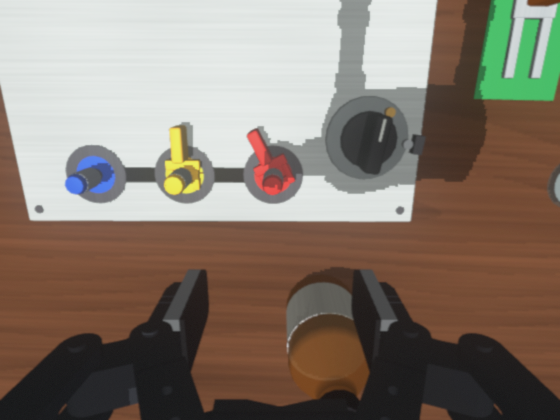

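Run:
```python
from h import *
p=cv2.imread("pics/w22.png"); c=dict(np.load("pics/w22.npz")); P=cloud(c,c["d"])
for col,(u,v),g in(("red",(273,175),.5),("yellow",(184,174),.1)):
    A=ring(c,p,u,v,22,34); 
    m=mask(p,col)&(P[...,2]<.06)&(np.hypot(P[...,0]-A[0],P[...,1]-A[1])<.055)
    t=m&(np.abs(P[...,2]-.034)<.004)&(np.hypot(P[...,0]-A[0],P[...,1]-A[1])>.014); q=P[t][:,:2]
    C=np.cov(q.T);w,V=np.linalg.eigh(C);a=V[:,1]; a=a*np.sign(a[0])
    pr=q@a; mid=q.mean(0); print(col,"ring",A.round(4),"n",len(q),"tabmid",mid.round(4),"len",np.ptp(pr).round(4),"yaw",np.arctan2(a[1],a[0]).round(3))
    rel=mid-A[:2]; print("  along",(rel@a).round(4),"lateral",(a[0]*rel[1]-a[1]*rel[0]).round(4),"ends",((q-A[:2])@a).min().round(4),((q-A[:2])@a).max().round(4))
    r,s=fit(c,p,col,[A[0],A[1],np.arctan2(a[1],a[0])],.012,m=m|(mask(p,col)&(np.hypot(P[...,0]-A[0],P[...,1]-A[1])<.055)),boxes=CLIP+[box(-6,6,-6,6,0,7)],half=45); print("  fit",r.round(4),s.round(3),(r[:2]-A[:2]).round(4))
crop(p,150,110,310,210,5,"pics/w22c.png")
```

```text
red ring [0.6263 0.1265 0.0269] n 422 tabmid [0.5991 0.1145] len 0.03 yaw 0.491
  along -0.0297 lateral 0.0022 ends -0.0444 -0.0144
  fit [0.6282 0.1284 0.456 ] 0.732 [0.002  0.0018]
yellow ring [0.6292 0.0467 0.0269] n 443 tabmid [0.5996 0.0462] len 0.0299 yaw 0.019
  along -0.0296 lateral 0.0001 ends -0.0443 -0.0144
  fit [0.6337 0.0462 0.0186] 0.73 [ 0.0045 -0.0005]
```

View pics/w22c.png

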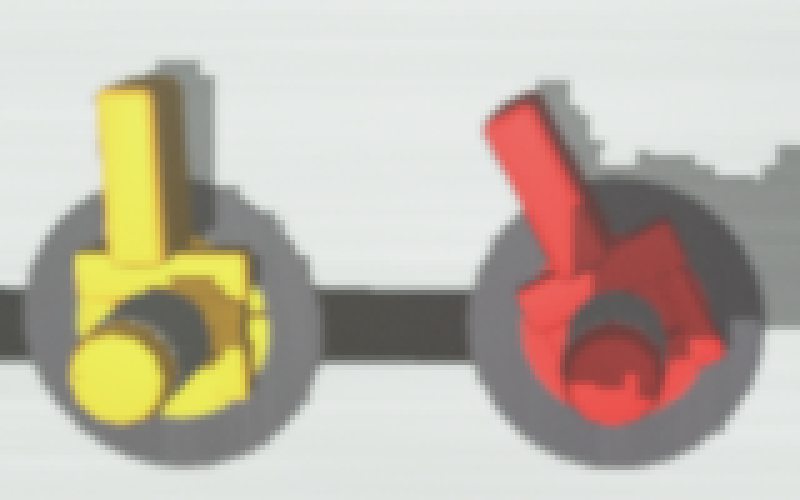

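Run:
```python
from h import *
for n,L in(("w10",(("red",(329,182),[.55,.1237]),("yellow",(233,182),[.5537,.0436]))),("w8",(("red",(280,182),[.55,.1237]),))):
  p=cv2.imread(f"pics/{n}.png"); c=dict(np.load(f"pics/{n}.npz")); P=cloud(c,c["d"])
  for col,uv,g in L:
    A=ring(c,p,*uv,24,38)
    t=mask(p,col)&(np.abs(P[...,2]-.034)<.004)&(np.hypot(P[...,0]-g[0],P[...,1]-g[1])<.03); q=P[t][:,:2]
    print(n,col,len(q),"z",P[t][:,2].mean().round(4),indeck(q.mean(0),A[:2],.037).round(4),[indeck(q[i],A[:2],.037)[0].round(4) for i in (q[:,0].argmin(),q[:,0].argmax())])
    # jaw tips / body extents at low height
    b=mask(p,col)&(np.abs(P[...,2]-.019)<.003)&(np.hypot(P[...,0]-g[0]-.033,P[...,1]-g[1])<.03)
    q=P[b][:,:2]; q=np.array([indeck(x,A[:2],.037) for x in q]); print("   body z",P[b][:,2].mean().round(4),"x",np.percentile(q[:,0],[0.5,99.5]).round(4),"y",np.percentile(q[:,1],[.5,99.5]).round(4))
p=cv2.imread("pics/w22.png"); c=dict(np.load("pics/w22.npz")); P=cloud(c,c["d"])
for col,A,yaw in(("red",[.6263,.1265],.491),("yellow",[.6292,.0467],.019)):
    b=mask(p,col)&(np.abs(P[...,2]-.019)<.002)&(np.hypot(P[...,0]-A[0],P[...,1]-A[1])<.03); q=np.array([indeck(x,A,yaw) for x in P[b][:,:2]])
    print(col,"body",len(q),P[b][:,2].mean().round(4),np.percentile(q[:,0],[.5,99.5]).round(4),np.percentile(q[:,1],[.5,99.5]).round(4))
```

```text
w10 red 588 z 0.0335 [-0.0743 -0.001 ] [np.float64(-0.0887), np.float64(-0.0598)]
   body z 0.0186 x [-0.059  -0.0329] y [-0.0149  0.0137]
w10 yellow 582 z 0.0335 [-0.0733  0.    ] [np.float64(-0.0879), np.float64(-0.0581)]
   body z 0.0187 x [-0.0677 -0.0319] y [-0.0142  0.0145]
w8 red 560 z 0.0336 [-0.074  -0.0003] [np.float64(-0.0884), np.float64(-0.059)]
   body z 0.0186 x [-0.0589 -0.0332] y [-0.0148  0.0143]
red body 442 0.0186 [-0.019   0.0112] [-0.0128  0.0166]
yellow body 455 0.0187 [-0.0272  0.0116] [-0.015   0.0141]
```

Run:
```python
from h import *
c=dict(np.load("pics/w22.npz"))
for n,u,v,z in(("ycap",173.6,185.6,.051),("rcap",272.4,186,.051),("bcap",76,184,.051),("ytab far",176,127.6,.034),("ytab near",177,162.4,.034),("body back L",166,161,.019),("body back R",200,161,.019),("jaw front R",199.5,190,.019)):
    print(n,ray(c,u,v,z).round(4), indeck(ray(c,u,v,z)[:2],[.6292,.0467],.02).round(4))
p=cv2.imread("pics/w22.png"); P=cloud(c,c["d"])
for col,uv in(("yellow",(174,186)),("red",(272,186)),("blue",(76,184))):
    v,u=np.indices(p.shape[:2]); t=(np.hypot(u-uv[0],v-uv[1])<16)&(P[...,2]>.048)&(P[...,2]<.06); print(col,"cap",P[t].mean(0).round(4),t.sum())
```

```text
ycap [0.6293 0.0474 0.051 ] [0.0001 0.0007]
rcap [0.6264 0.1268 0.051 ] [-0.0012  0.0802]
bcap [ 0.6312 -0.0309  0.051 ] [ 0.0005 -0.0777]
ytab far [0.5852 0.0468 0.034 ] [-0.044  0.001]
ytab near [0.6138 0.0464 0.034 ] [-0.0154 -0.    ]
body back L [0.6161 0.0328 0.019 ] [-0.0133 -0.0137]
body back R [0.6149 0.0625 0.019 ] [-0.014   0.0161]
jaw front R [0.6412 0.0614 0.019 ] [0.0123 0.0144]
yellow cap [0.6287 0.0471 0.0505] 303
red cap [0.6258 0.1263 0.0506] 295
blue cap [ 0.6319 -0.0326  0.0505] 307
```

Run:
```python
from h import *
p=cv2.imread("pics/w22.png"); c=dict(np.load("pics/w22.npz")); P=cloud(c,c["d"])
K=ring(c,p,367,138,34,50); print("disc",K)
v,u=np.indices(p.shape[:2]); near=(np.hypot(u-367,v-138)<50)
z=P[...,2][near]; h,e=np.histogram(z,np.arange(0,.07,.002)); print([(round(a,3),int(n)) for a,n in zip(e,h) if n])
t=near&(np.abs(P[...,2]-.056)<.003); q=P[t]; me=q.mean(0); C=np.cov(q[:,:2].T); w,V=np.linalg.eigh(C); a=V[:,1]*np.sign(V[0,1]); pr=(q[:,:2]-me[:2])@a; pl=(q[:,:2]-me[:2])@[-a[1],a[0]]
print(t.sum(),me.round(4),"heading",np.arctan2(a[1],a[0]).round(3),"len",np.ptp(pr).round(4),np.ptp(pl).round(4), "mid by ext",(me[:2]+a*(pr.max()+pr.min())/2+np.array([-a[1],a[0]])*(pl.max()+pl.min())/2).round(4))
crop(p,310,80,440,200,5,"pics/w22k.png")
```

```text
disc [0.58649836 0.20481214 0.03670381]
[(np.float64(0.008), 15), (np.float64(0.01), 1395), (np.float64(0.012), 836), (np.float64(0.014), 89), (np.float64(0.016), 1611), (np.float64(0.018), 936), (np.float64(0.02), 67), (np.float64(0.022), 126), (np.float64(0.024), 820), (np.float64(0.026), 411), (np.float64(0.028), 33), (np.float64(0.03), 32), (np.float64(0.032), 31), (np.float64(0.034), 30), (np.float64(0.036), 43), (np.float64(0.038), 33), (np.float64(0.04), 31), (np.float64(0.042), 37), (np.float64(0.044), 31), (np.float64(0.046), 41), (np.float64(0.048), 38), (np.float64(0.05), 45), (np.float64(0.052), 118), (np.float64(0.054), 697), (np.float64(0.056), 253), (np.float64(0.058), 1)]
1033 [0.5891 0.2057 0.0554] heading -0.122 len 0.0453 0.0142 mid by ext [0.59   0.2062]
```

View pics/w22k.png

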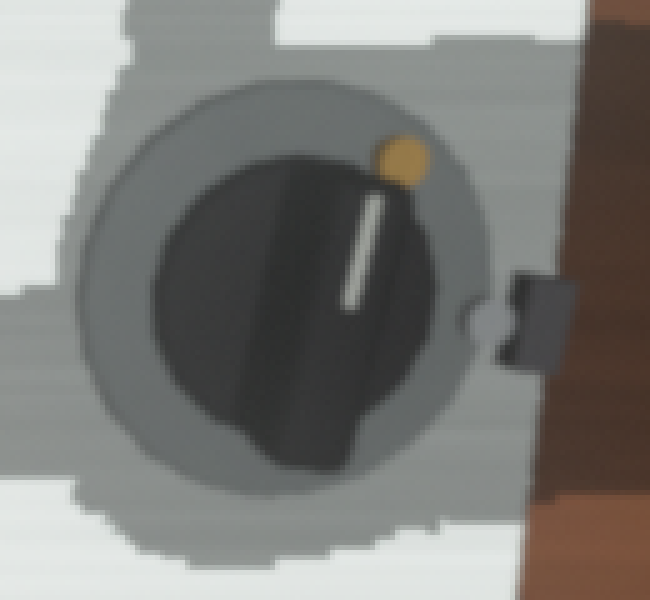

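Run:
```python
from h import *
c=dict(np.load("pics/w22.npz")); A=np.array([.6263,.1265])
f=lambda x,y,z=.019: ray(c,x/5+150-.4,y/5+110-.4,z)[:2]
L,R,F=f(518,292),f(668,220),f(727,350)
print("width",np.linalg.norm(L-R),"len",np.linalg.norm(F-R)); d=(F-R)/np.linalg.norm(F-R); w=(R-L)/np.linalg.norm(R-L)
print("yaw from d",np.arctan2(d[1],d[0]),"from w",np.arctan2(-w[0],w[1]))
print("seat est",((L+R)/2+.015*d-A)*1000, (F-.010*d-.015*w-A)*1000)
A=np.array([.6292,.0467]);L,R,F=f(75,255),f(248,252),f(249,402)
print("width",np.linalg.norm(L-R),"len",np.linalg.norm(F-R)); d=(F-R)/np.linalg.norm(F-R); w=(R-L)/np.linalg.norm(R-L)
print("seat est",((L+R)/2+.015*d-A)*1000, (F-.010*d-.015*w-A)*1000)
```

```text
width 0.029258889646729732 len 0.02548266310529183
yaw from d 0.4678660106155212 from w 0.4908687181493376
seat est [-0.58531161  2.23296672] [0.02015782 2.12383802]
width 0.030282292023022375 len 0.027202926338066015
seat est [ 0.73800061 -0.31067264] [ 2.93224361 -0.21282884]
```

Run:
```python
from h import *
plan([.62,-.01,.14],.20)
```

```text
t 39.65 pos [0.6294 0.133  0.2004] yaw 1.6118 q [ 0.089  0.585  1.214  0.     1.343 -1.523] w 0.0599
row [1.51, -3.563, -0.38, 8.089, -0.002, -0.0]
```

>>> send_rows(
  moves=[
    [40, 0, -0.5, 0, 1, 0, 0],
    [40, 0, -1, -0.1, 2, 0, 0],
    [40, 0, -1.5, -0.2, 3, 0, 0],
    [40, 0.3, -2, -0.2, 4, 0, 0],
    [40, 0.6, -2.5, -0.3, 5, 0, 0],
    [40, 1, -3, -0.38, 6, 0, 0],
    [40, 1.3, -3.56, -0.38, 7, 0, 0],
    [40, 1.5, -3.56, -0.38, 8, 0, 0],
  ],
)

```text
time: 40.65
eef_pos: [0.6201, -0.0117, 0.1398]
tcp_rot: [0.445, 0.549, -0.446, 0.549]
wrist_force: [-0.8, -0.9, -0.2]
width: 0.0395
```

>>> send_rows(
  moves=[
    [40, 0, 0, 0, 0, 0, 0],
    [40, 0, 0, 0, 0, 0, 0],
  ],
)

```text
time: 40.9
eef_pos: [0.6205, -0.0106, 0.1409]
tcp_rot: [0.443, 0.551, -0.442, 0.552]
wrist_force: [1.3, -0.2, -0.6]
width: 0.04
```

Run:
```python
from h import *
plan([.62,-.01,.14],.20)
snap("wrist","w23")
```

```text
t 40.9 pos [ 0.6205 -0.0106  0.1409] yaw 0.2182 q [-0.14   0.593  1.371 -0.     1.177 -0.359] w 0.04
row [0.023, -0.01, -0.018, 0.104, 0.001, -0.003]
```

View pics/w23.png

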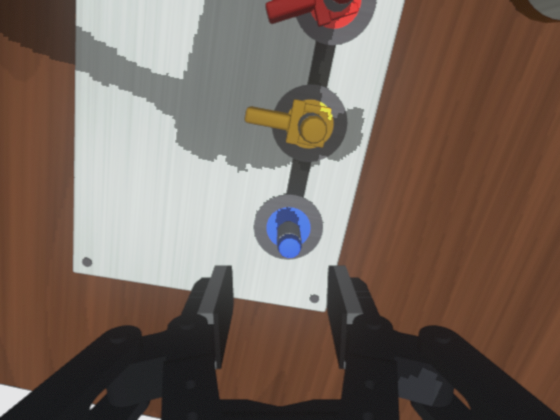

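>>> send_rows(
  moves=[
    [40, 0, 0.2, -0.8, 0, 0, 0],
    [40, 0, 0.35, -1.6, 0, 0, 0],
    [40, 0, 0.35, -1.6, 0, 0, 0],
    [40, 0, 0.35, -1.6, 0, 0, 0],
    [40, 0, 0.35, -1.6, 0, 0, 0],
  ],
)

```text
time: 41.58
eef_pos: [0.6206, 0.0532, 0.1406]
tcp_rot: [0.444, 0.55, -0.444, 0.55]
wrist_force: [1.0, -0.5, -0.1]
width: 0.0401
```

Run:
```python
from h import *
plan([.62,-.01,.14],.20)
snap("wrist","w24")
p=cv2.imread("pics/w24.png"); crop(p,210,30,370,150,5,"pics/w24c.png")
```

```text
t 41.58 pos [0.6206 0.0532 0.1406] yaw 0.2132 q [-0.037  0.597  1.364 -0.     1.18  -0.25 ] w 0.0401
row [0.016, -0.349, 1.54, 0.075, 0.002, -0.001]
```

View pics/w24.png

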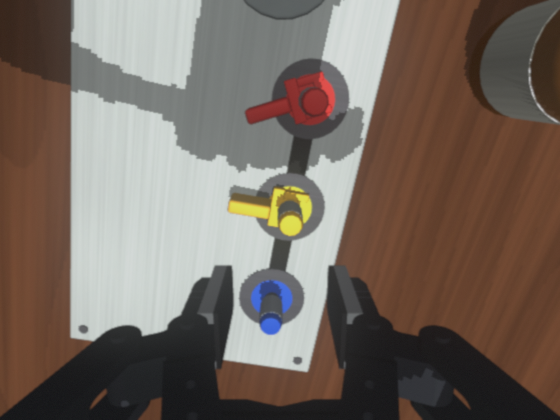

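View pics/w24c.png

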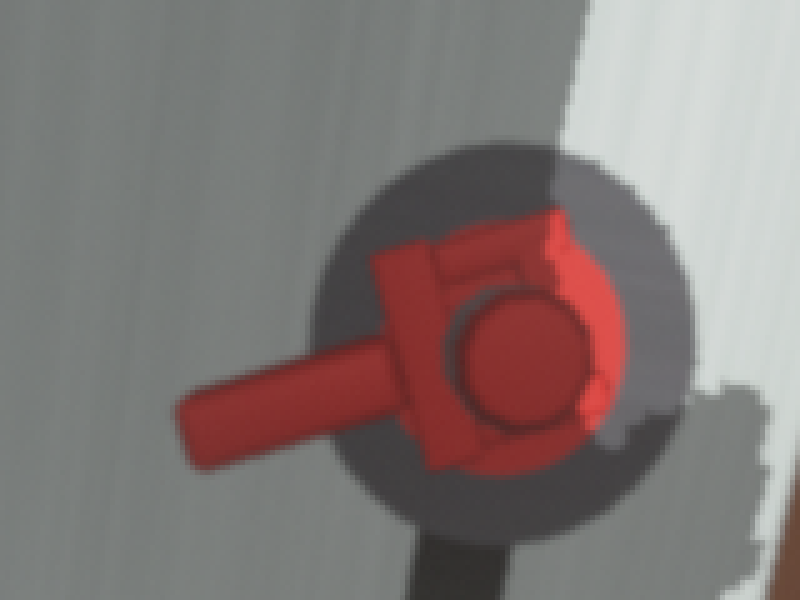

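Run:
```python
from h import *
p=cv2.imread("pics/w24.png");c=dict(np.load("pics/w24.npz")); A=ring(c,p,310.5,98,30,46);print("ring",A, ring(c,p,290,206,26,40))
f=lambda x,y,z=.019: ray(c,x/5+210-.4,y/5+30-.4,z)[:2]
a,b,F=f(373,255),f(432,470),f(563,208); A=A[:2]
w=(a-b)/np.linalg.norm(a-b);d=(F-a)/np.linalg.norm(F-a);print("width",np.linalg.norm(a-b),"len",np.linalg.norm(F-a),"yaws",np.arctan2(d[1],d[0]),np.arctan2(-w[0],w[1]))
d2=np.array([w[1],-w[0]])
for dd in(d,d2): print("seat off",((a+b)/2+.015*dd-A)*1e3,(F-.010*dd-.015*w-A)*1e3)
print("cap",(f(525,358,.051)-A)*1e3)
P=cloud(c,c["d"])
for col,Ax,uv in(("red",A,(310,98)),("yellow",np.array([.6292,.0467]),(290,206))):
    v,u=np.indices(p.shape[:2]); m=mask(p,col)&(np.hypot(u-uv[0],v-uv[1])<75)
    t=m&(np.abs(P[...,2]-.034)<.003)&(np.hypot(P[...,0]-Ax[0],P[...,1]-Ax[1])>.013)&(np.hypot(P[...,0]-Ax[0],P[...,1]-Ax[1])<.055); q=P[t][:,:2]; me=q.mean(0);ww,V=np.linalg.eigh(np.cov(q.T)); e=V[:,1]*np.sign(V[0,1]); r=me-Ax
    print(col,"tab along",(r@e)*1e3,"lat",(e[0]*r[1]-e[1]*r[0])*1e3,"yaw",np.arctan2(e[1],e[0]),"seat(33)",(r+.033*e)*1e3,"seat(31)",(r+.031*e)*1e3)
    g=np.arctan2(e[1],e[0]); M=CLIP[:]
    bb=m&(np.abs(P[...,2]-.019)<.002)&(np.hypot(P[...,0]-Ax[0],P[...,1]-Ax[1])<.024); q=np.array([indeck(x,Ax,g) for x in P[bb][:,:2]]); print("  body",np.percentile(q[:,0],[1,99]).round(4),np.percentile(q[:,1],[1,99]).round(4))
```

```text
ring [0.62636867 0.12652696 0.0268684 ] [0.62918418 0.04664509 0.02708576]
width 0.02930726619403659 len 0.025831056117284146 yaws 0.44368523276753247 0.49918738589443956
seat off [0.25027871 1.8860206 ] [1.16667859 1.93866832]
seat off [-0.12778094  2.62764248] [1.41871836 1.44425373]
cap [-0.37989249  0.43226545]
red tab along -29.23164770441177 lat 2.158872587305393 yaw 0.490369542022655 seat(33) [2.30756027 3.67918136] seat(31) [0.54324251 2.73727753]
  body [-0.0145  0.0115] [-0.0122  0.0166]
yellow tab along -29.23289446006935 lat 0.4455936193827472 yaw 0.032624187211436805 seat(33) [3.75056643 0.56823347] seat(31) [1.75163067 0.50299667]
  body [-0.0212  0.0112] [-0.0144  0.0145]
```

```bash
cat > seat.py <<'E'
from h import *
def circ(A,r,z): 
    a=np.linspace(0,2*np.pi,48); return np.c_[A[0]+r*np.cos(a),A[1]+r*np.sin(a),np.full(48,z)]
def seatfit(n,col,uv,yaw0,rr,half=62):
    p=cv2.imread(f"pics/{n}.png");c=dict(np.load(f"pics/{n}.npz")); A=ring(c,p,*uv,*rr)[:2]
    u0,v0=int(uv[0])-half,max(int(uv[1])-half,0); w,h=2*half,int(uv[1])+half-v0
    P=cloud(c,c["d"]); M=mask(p,col)[v0:v0+h,u0:u0+w].astype(np.uint8); M=cv2.morphologyEx(M,cv2.MORPH_CLOSE,np.ones((5,5),np.uint8))
    # fill holes (shaft, gap)
    cs,_=cv2.findContours(M,cv2.RETR_EXTERNAL,cv2.CHAIN_APPROX_NONE); M[:]=0; k=max(cs,key=cv2.contourArea); cv2.drawContours(M,[k],-1,1,-1); M=M.astype(float)
    def S(t,k=4):
        m=np.zeros((h*k,w*k),np.uint8); cy,sy=np.cos(t[2]),np.sin(t[2]); Rz=np.array([[cy,-sy,0],[sy,cy,0],[0,0,1]])
        L=[b@Rz.T+[A[0]+t[0],A[1]+t[1],.012] for b in [box(-48+t[4]*1e3,-15,-5,5,0,22),box(-15,10,-15,15,0,7)]]+[circ(A,t[3],.012),np.r_[circ(A,.009,.051),circ(A,.009,.02)]]
        for b in L: cv2.fillConvexPoly(m,cv2.convexHull(np.round((proj(c,b)-[u0,v0]+.5)*k).astype(np.int32)),255)
        return cv2.resize(m,(w,h),interpolation=cv2.INTER_AREA)/255.
    f=lambda t:-np.minimum(S(t),M).sum()/np.maximum(S(t),M).sum()
    t=np.array([0,0,yaw0,.018,.001])
    for sc in(1,.4,.2):
        r=minimize(f,t,method="Nelder-Mead",options=dict(initial_simplex=t+sc*np.vstack([np.zeros(5),np.diag([.002,.002,.08,.002,.002])]),xatol=1e-5,fatol=1e-5,maxiter=600)); t=r.x
    print(n,col,"off mm",(t[:2]*1e3).round(2),"dist",(np.hypot(*t[:2])*1e3).round(2),"yaw",t[2].round(3),"disc",t[3].round(4),"tail",t[4].round(4),"iou",-r.fun)
    s=S(t); return np.dstack([(s*255).astype(np.uint8),np.zeros((h,w),np.uint8),(M*255).astype(np.uint8)]),p[v0:v0+h,u0:u0+w]
if __name__=="__main__":
    o=[]
    for a in [("w24","red",(310,98),.48,(30,46)),("w24","yellow",(290,206),.03,(26,40)),("w22","red",(273,175),.48,(22,34)),("w22","yellow",(184,174),.02,(22,34))]:
        o.append(np.hstack([cv2.resize(x,(300,300)) for x in seatfit(*a)][:2]))
    cv2.imwrite("pics/seat.png",cv2.resize(np.vstack([np.hstack(o[:2]),np.hstack(o[2:])]),(800,400)))
E
python3 seat.py
```

```text
w24 red off mm [-0.49  1.72] dist 1.79 yaw 0.47 disc 0.0173 tail 0.002 iou 0.9616694769355755
w24 yellow off mm [ 0.51 -0.  ] dist 0.51 yaw 0.043 disc 0.0172 tail 0.0034 iou 0.9214902795451043
w22 red off mm [0.37 1.62] dist 1.66 yaw 0.475 disc 0.0172 tail 0.0039 iou 0.9237823051295441
w22 yellow off mm [ 1.65 -0.66] dist 1.77 yaw 0.014 disc 0.0171 tail 0.0036 iou 0.914575890413181
```

View pics/seat.png

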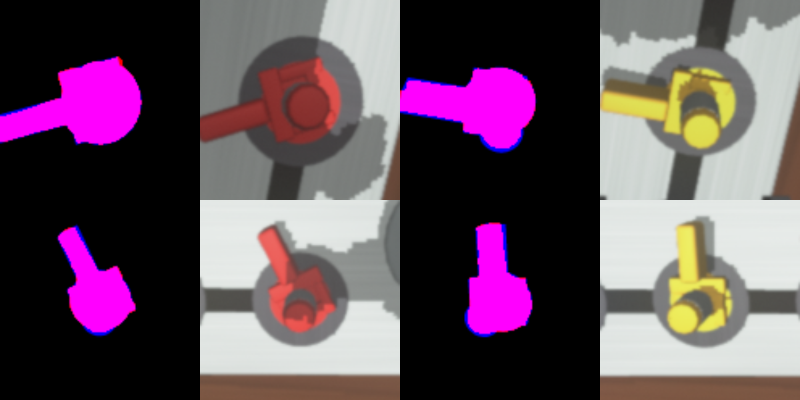

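The refit from both views puts the red seat about 1.7 mm off its axis and the yellow 0.5 to 1.8 mm off. Both are under the 2.8 mm limit, so I'm going on to the knob.

Run:
```python
from h import *
plan([.5893,.2058,.14],1.449)
```

```text
t 41.62 pos [0.6206 0.0531 0.1406] yaw 0.2129 q [-0.037  0.597  1.364 -0.     1.18  -0.25 ] w 0.0399
row [0.014, 0.042, -3.896, -7.082, 0.002, 0.0]
```

>>> send_rows(
  moves=[
    [45, 0, 0, -0.5, -1, 0, 0],
    [45, 0, 0, -1.1, -2, 0, 0],
    [45, 0, 0, -1.7, -3, 0, 0],
    [45, 0, 0, -2.3, -4, 0, 0],
    [45, 0, 0, -2.9, -5, 0, 0],
    [45, 0, 0.04, -3.5, -6, 0, 0],
    [45, 0, 0.04, -3.9, -7, 0, 0],
    [45, 0, 0.04, -3.9, -7.08, 0, 0],
  ],
)

```text
time: 42.62
eef_pos: [0.5889, 0.2071, 0.1405]
tcp_rot: [0.043, 0.706, -0.043, 0.706]
wrist_force: [-0.1, 0.0, 0.1]
width: 0.0451
```

>>> send_rows(
  moves=[
    [45, 0, 0, 0, 0, 0, 0],
    [45, 0, 0, 0, 0, 0, 0],
  ],
)

```text
time: 42.88
eef_pos: [0.5893, 0.2058, 0.1405]
tcp_rot: [0.044, 0.706, -0.044, 0.706]
wrist_force: [-0.1, -0.2, 0.5]
width: 0.0448
```

Run:
```python
from h import *
plan([.5893,.2058,.031],1.449)
c,p,d=snap("wrist","w25"); P=cloud(c,d)
print(proj(c,[[.5893,.2058,.056]]))
```

```text
t 42.88 pos [0.5893 0.2058 0.1405] yaw 1.4462 q [ 0.213  0.6    1.359 -0.     1.183 -1.233] w 0.0448
row [2.736, 0.002, 0.001, -0.016, 0.0, 0.002]
[[280.05160242 216.53775804]]
```

View pics/w25.png

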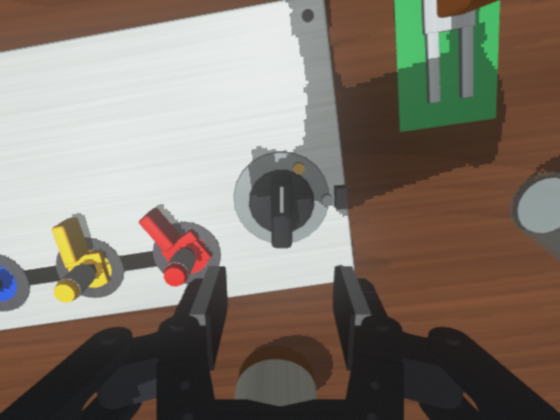

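Run:
```python
from h import *
c=dict(np.load("pics/w25.npz")); P=cloud(c,c["d"])
for uv in [(275,360),(275,375),(250,375),(310,375),(275,395),(285,215),(282,240)]: print(uv,P[uv[1],uv[0]].round(3))
p=cv2.imread("pics/top0.png");c=manip.camera_params("top");d=np.load("pics/top0.npz") if 0 else np.load("pics/top0.npy");P=cloud(c,d)
q=P[115:160,208:246].reshape(-1,3); q=q[(q[:,2]>.03)&(q[:,2]<.2)]; print("bottle",q.min(0).round(3),q.max(0).round(3)); t=q[q[:,2]>.14]; print("cap",t.mean(0).round(3))
```

```text
(275, 360) [0.729 0.184 0.022]
(275, 375) [0.729 0.184 0.039]
(250, 375) [0.733 0.163 0.031]
(310, 375) [0.751 0.212 0.018]
(275, 395) [0.728 0.185 0.06 ]
(285, 215) [0.589 0.209 0.056]
(282, 240) [0.606 0.205 0.055]
bottle [0.73  0.144 0.031] [0.796 0.214 0.155]
cap [0.764 0.179 0.15 ]
```

>>> send_rows(
  moves=[
    [45, 1.0, 0, 0, 0, 0, 0],
    [45, 2.0, 0, 0, 0, 0, 0],
    [45, 2.6, 0, 0, 0, 0, 0],
    [45, 2.72, 0, 0, 0, 0, 0],
    [45, 2.72, 0, 0, 0, 0, 0],
    [45, 2.72, 0, 0, 0, 0, 0],
  ],
)

```text
time: 43.68
eef_pos: [0.5899, 0.2069, 0.0331]
tcp_rot: [0.043, 0.705, -0.043, 0.707]
wrist_force: [0.5, -0.8, -0.1]
width: 0.0453
```

>>> send_rows(
  moves=[
    [6, 0, 0, 0, 0, 0, 0],
    [6, 0, 0, 0, 0, 0, 0],
    [6, 0, 0, 0, 0, 0, 0],
    [6, 0, 0, 0, 0, 0, 0],
    [6, 0, 0, 0, 0, 0, 0],
  ],
)

```text
time: 44.3
eef_pos: [0.5893, 0.2068, 0.0326]
tcp_rot: [0.043, 0.705, -0.043, 0.706]
wrist_force: [-1.4, 0.6, 5.6]
width: 0.0127
```

Run:
```python
from h import *
plan([.5893,.2058,.031],1.449); s=manip.read_state(); print(s["wrist_force"],s["torque"])
c,p,d=snap("wrist","w26")
```

```text
t 44.3 pos [0.5893 0.2068 0.0326] yaw 1.4493 q [ 0.215  0.724  1.458 -0.     0.958 -1.234] w 0.0127
row [0.04, -0.025, 0.002, 0.002, 0.007, -0.001]
[-1.3950615   0.5833239   5.64925613] [-0.10649043  0.21390676 -0.04217071]
```

View pics/w26.png

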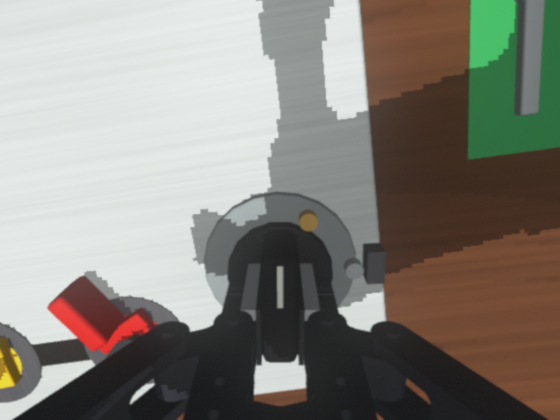

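>>> send_rows(
  moves=[
    [6, 0, 0, 0, 1, 0, 0],
    [6, 0, 0, 0, 2, 0, 0],
    [6, 0, 0, 0, 3, 0, 0],
    [6, 0, 0, 0, 4, 0, 0],
    [6, 0, 0, 0, 5, 0, 0],
    [6, 0, 0, 0, 6, 0, 0],
    [6, 0, 0, 0, 7, 0, 0],
    [6, 0, 0, 0, 7.7, 0, 0],
  ],
)

```text
time: 45.35
eef_pos: [0.5898, 0.2072, 0.0326]
tcp_rot: [0.475, 0.524, -0.473, 0.525]
wrist_force: [0.2, 1.5, 4.6]
width: 0.0128
```

>>> send_rows(
  moves=[
    [6, 0, 0, 0, 0.2, 0, 0],
    [6, 0, 0, 0, 0.3, 0, 0],
    [6, 0, 0, 0, 0.3, 0, 0],
  ],
)

```text
time: 45.72
eef_pos: [0.5898, 0.2072, 0.0326]
tcp_rot: [0.486, 0.514, -0.485, 0.515]
wrist_force: [0.2, 0.9, 5.2]
width: 0.0128
```

Run:
```python
from h import *
plan([.5893,.2058,.031],1.449-1.4); s=manip.read_state(); print(s["wrist_force"],s["torque"])
c,p,d=snap("wrist","w27")
```

```text
t 45.73 pos [0.5898 0.2072 0.0326] yaw 0.0582 q [ 2.160e-01  7.240e-01  1.457e+00 -1.000e-03  9.570e-01  1.580e-01] w 0.0128
row [0.04, -0.014, 0.034, 0.053, 0.003, -0.015]
[0.22877067 0.91893942 5.15011934] [ 0.17939224 -0.02017533  1.54751075]
```

View pics/w27.png

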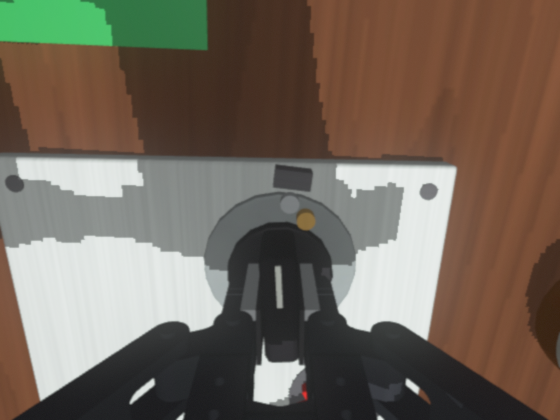

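The tool has turned 1.39 rad and meets 1.5 N m against the stop, so I'm letting go and rising.

>>> send_rows(
  moves=[
    [40, 0, 0, 0, -0.1, 0, 0],
    [40, 0, 0, 0, -0.1, 0, 0],
    [40, 0, 0, 0, -0.1, 0, 0],
    [40, 0, 0, 0, -0.1, 0, 0],
  ],
)

```text
time: 46.28
eef_pos: [0.5889, 0.2066, 0.0315]
tcp_rot: [0.482, 0.517, -0.482, 0.517]
wrist_force: [-0.1, 0.6, 0.1]
width: 0.0402
```

>>> send_rows(
  moves=[
    [40, -0.5, 0, 0, -0.1, 0, 0],
    [40, -1.5, 0, 0, -0.1, 0, 0],
    [40, -3, 0, 0, -0.1, 0, 0],
    [40, -4, 0, 0.8, -0.1, 0, 0],
    [40, -4.5, 0, 1.5, -0.1, 0, 0],
    [40, -4.5, 0, 1.5, -0.1, 0, 0],
    [40, -4.5, 0, 1.5, -0.1, 0, 0],
  ],
)

```text
time: 47.15
eef_pos: [0.5927, 0.1473, 0.2107]
tcp_rot: [0.477, 0.522, -0.478, 0.521]
wrist_force: [-0.3, 0.5, -0.8]
width: 0.0404
```

Run:
```python
from h import *
plan([.5893,.2058,.031],1.449-1.4)
c,p,d=snap("wrist","w28");P=cloud(c,d)
uv=proj(c,[[.5893,.2065,.056]])[0]; v,u=np.indices(p.shape[:2]); t=(np.hypot(u-uv[0],v-uv[1])<50)&(np.abs(P[...,2]-.056)<.003); q=P[t][:,:2]; w,V=np.linalg.eigh(np.cov(q.T)); e=V[:,1]*np.sign(V[0,1]); print("bar",q.mean(0).round(4),np.arctan2(e[1],e[0]).round(3),t.sum())
```

```text
t 47.15 pos [0.5927 0.1473 0.2107] yaw 0.0877 q [0.118 0.517 1.304 0.    1.323 0.03 ] w 0.0404
row [4.493, 0.052, -1.462, 0.222, -0.002, 0.009]
bar [0.5896 0.2071] -1.464 1022
```

View pics/w28.png

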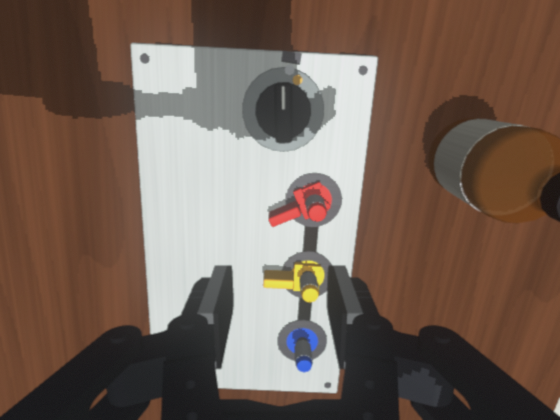

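```bash
python3 - <<'E'
from h import *
c,p,d=snap("top","t30"); q=p; crop(q,100,110,440,300,2.3,"pics/t30c.png")
c,p,d=snap("scene","s30")
E
python3 - <<'E'
import sys; sys.path.insert(0,'.')
import os; os.chdir('.')
from seat import *
seatfit("w28","red",(313,199),.45,(24,40),55)
seatfit("w28","yellow",(310,277),.03,(22,36),50)
E
```

```text
w28 red off mm [-0.28  1.2 ] dist 1.23 yaw 0.471 disc 0.0172 tail 0.0046 iou 0.8964907868712064
w28 yellow off mm [-0.3  0. ] dist 0.3 yaw 0.02 disc 0.0172 tail 0.0042 iou 0.9055436275006681
```

View pics/t30c.png

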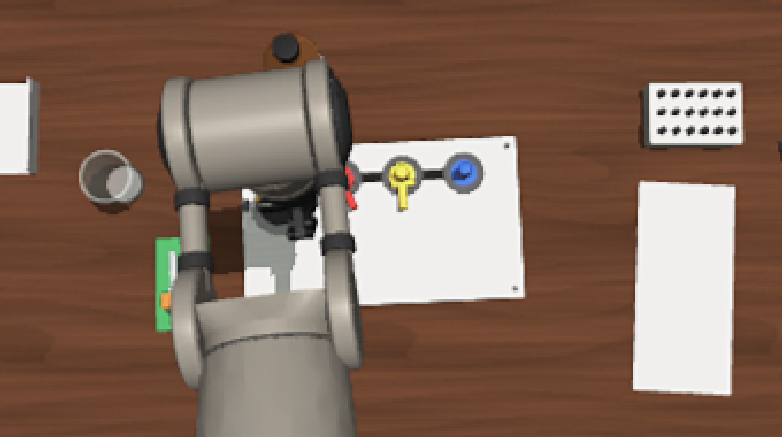

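View pics/s30.png

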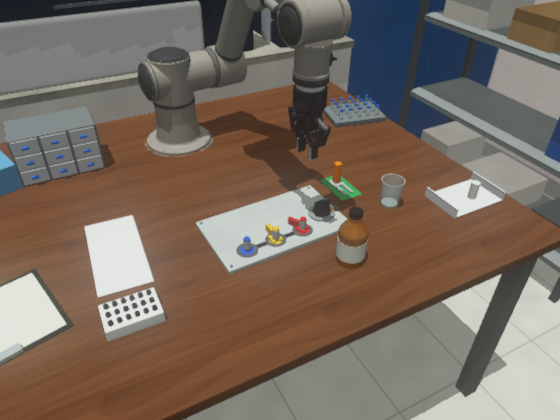

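Run:
```python
from h import *
p=cv2.imread("pics/w21.png"); c=dict(np.load("pics/w21.npz"))
pad=[(241,12),(322,13),(317,155),(243,154)]
r,s=fit(c,p,None,[.470,.3333,.037],0,boxes=FORK,half=150,m=forkmask(p,pad)); mid=r[:2]+.023*np.array([np.cos(r[2]),np.sin(r[2])])
pc=np.mean([ray(c,*q,0)[:2] for q in [(240,10),(324,11),(318,157),(242,155)]],0); print(r,s,"mid",mid,"pad",pc)
s=manip.read_state(); print(s["time"],s["wrist_force"],s["qvel"].round(3)); print(manip.finish_job())
```

```text
[0.47084308 0.33293502 0.03571396] 0.9683064268102608 mid [0.49382841 0.33375626] pad [0.49240237 0.33448843]
47.3 [-0.14357786  0.08075082 -0.2154443 ] [-0.001 -0.002 -0.004 -0.003  0.001 -0.004]
the job is handed in; nothing more can be done
None
```

I handed the job in at 47.3 s with everything in place by my checks; the system gave no verdict. Only the red and yellow clips were on the mat. I laid each one flat in front of its axle and pushed it home with the fork. The push force peaked at about 15 N for red and 16 N for yellow, then dropped as each snapped in. I then stood the fork back on its green pad and turned the knob clockwise to its stop.

- **Clips:** the yellow seat is 0.3–1.8 mm off its axle's axis, depending on the view. The red seat is 1.2–1.8 mm off by silhouette fits from three views. Rougher measurements of the red gave up to about 2.4 mm, or about 4 mm when I extrapolated from the tab using the 33 mm in the task text. I set that last figure aside because the tab measured about 31 mm from the seat. The limit is 2.8 mm.
- **Red clip turned:** it rotated about 0.45 rad on its axle after the yellow snapped in, probably the announced knock. It stayed in the groove, so I left it alone.
- **Knob:** the camera reads a turn of 1.34 rad and the tool 1.39 rad, both past the 1.25 needed. It held after release.
- **Fork:** in a picture taken just after I released it, it stood upright with its middle about 1.6 mm from the pad's centre. It was still on the pad in the last overview.
- **Bystanders:** the vial box, bottle and beaker looked unmoved in the last pictures, though I did not measure them. The gripper was clear of everything.

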